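# Stack and tally the lidded parts boxes

### The job

Stack every loose lidded box on the two dark bases with its feet fully home in the recesses beneath it: deep boxes directly on the bases and never on another box, shallow ones wherever there is room, no stack more than three boxes high. Then, or as you go, enter the count on the bench tally counter by pressing its lever fully down and letting it spring fully back once for each box, no more and no less. Do not disturb the cord spool, the tape roll or the screwdriver.

Things in the scene. Friction and masses are not known exactly. Their poses are not given: they have to be found in the camera images.
- deep1: one of two deep boxes (may be absent): pale body, grey lid 104 (x) x 60 (y), 58 high, about 450 g. Origin: centre of the foot soles; z up; same when turned half round. Four feet 10 x 10, 6 high at x +-41, y +-19; over them recesses 14 x 14, 5 deep in the lid: a box seated on this has its origin 53 above this one's. The lid's sides are plain, upright, 23 high: grip across the 60
- deep2: one of two deep boxes (may be absent): pale body, grey lid 104 (x) x 60 (y), 58 high, about 450 g. Origin: centre of the foot soles; z up; same when turned half round. Four feet 10 x 10, 6 high at x +-41, y +-19; over them recesses 14 x 14, 5 deep in the lid: a box seated on this has its origin 53 above this one's. The lid's sides are plain, upright, 23 high: grip across the 60
- shallow1: one of three shallow boxes (may be absent): pale body, grey lid 104 (x) x 60 (y), 40 high, about 350 g. Origin: centre of the foot soles; z up; same when turned half round. Four feet 10 x 10, 6 high at x +-41, y +-19; over them recesses 14 x 14, 5 deep in the lid: a box seated on this has its origin 35 above this one's. The lid's sides are plain, upright, 23 high: grip across the 60
- shallow2: one of three shallow boxes (may be absent): pale body, grey lid 104 (x) x 60 (y), 40 high, about 350 g. Origin: centre of the foot soles; z up; same when turned half round. Four feet 10 x 10, 6 high at x +-41, y +-19; over them recesses 14 x 14, 5 deep in the lid: a box seated on this has its origin 35 above this one's. The lid's sides are plain, upright, 23 high: grip across the 60
- shallow3: one of three shallow boxes (may be absent): pale body, grey lid 104 (x) x 60 (y), 40 high, about 350 g. Origin: centre of the foot soles; z up; same when turned half round. Four feet 10 x 10, 6 high at x +-41, y +-19; over them recesses 14 x 14, 5 deep in the lid: a box seated on this has its origin 35 above this one's. The lid's sides are plain, upright, 23 high: grip across the 60
- base1: one of two dark stacking bases fixed to the bench, 104 (x) x 60 (y), 17 high, with a thin 128 x 84 flange. Origin: centre of the underside. Four corner recesses 14 x 14, 5 deep at x +-41, y +-19, floor at z 12: a box seated on it has its origin 12 above this one's
- base2: one of two dark stacking bases fixed to the bench, 104 (x) x 60 (y), 17 high, with a thin 128 x 84 flange. Origin: centre of the underside. Four corner recesses 14 x 14, 5 deep at x +-41, y +-19, floor at z 12: a box seated on it has its origin 12 above this one's
- tally: the bench tally counter, fixed: grey housing 52 (x) x 86 (y), 118 high on a plate 86 x 110. Origin: centre of the underside. A round dial with a pointer on its +x face, the lever sticking out on its -y side
- tally_dial (a joint): the counter's pointer, rad: 0 at the start (pointer straight up); every full press of the lever advances it by one of the twelve marks, 0.524 rad, counter-clockwise as seen looking at the dial. It stays when the lever returns and cannot be turned back
- tally_lever (a joint): the sprung lever, rad: 0 at rest (sloping 20 degrees up), 0.70 at its stop (20 degrees down). The first 0.18 rad is free play. About 3 N at the pad to start, 6 N at the stop; springs back by itself when let go, which must be to below 0.1 before the next press counts
- tally_pad (a point): middle of the top face of the black pad, 30 (x) x 26 (y), at the lever's end, 85 from the hinge that runs along the counter's x axis at its z 75; the pad sinks about 58 in a full press. z rises from the lever's face
- cord_spool: bystander: upright spool of green cord, 84 diameter, 82 high, origin at the centre of its underside
- tape_roll: bystander: roll of tape lying flat, 90 diameter, 48 high, origin at the centre of its underside
- driver: bystander: screwdriver lying on the bench, origin under its middle
Not all that is in view belongs to the job. What is shaped like the shallow2 but pink is not meant.

How it is judged:
At the end, for the whole second after the job is handed in: deep boxes seated on bases, shallow on a base or box, no fourth tier: within 6 mm of centre, 3 mm of fully home, 0.15 rad of yaw, 0.05 rad of tilt; the pointer within 0.35 of a mark of the number of boxes (4 or 5); lever back up (below 0.08 rad) (((horizontal distance between deep1 and base1 below 0.006 m and z of deep1 in the frame of base1 between 0.009 and 0.015 m and angle between the x axis of deep1 and the x axis of base1, either way round below 0.15 rad and angle between deep1's own z axis and vertical below 0.05 rad) or (horizontal distance between deep1 and base2 below 0.006 m and z of deep1 in the frame of base2 between 0.009 and 0.015 m and angle between the x axis of deep1 and the x axis of base2, either way round below 0.15 rad and angle between deep1's own z axis and vertical below 0.05 rad)) and ((horizontal distance between deep2 and base1 below 0.006 m and z of deep2 in the frame of base1 between 0.009 and 0.015 m and angle between the x axis of deep2 and the x axis of base1, either way round below 0.15 rad and angle between deep2's own z axis and vertical below 0.05 rad) or (horizontal distance between deep2 and base2 below 0.006 m and z of deep2 in the frame of base2 between 0.009 and 0.015 m and angle between the x axis of deep2 and the x axis of base2, either way round below 0.15 rad and angle between deep2's own z axis and vertical below 0.05 rad)) and ((horizontal distance between shallow1 and base1 below 0.006 m and z of shallow1 in the frame of base1 between 0.009 and 0.015 m and angle between the x axis of shallow1 and the x axis of base1, either way round below 0.15 rad and angle between shallow1's own z axis and vertical below 0.05 rad) or (horizontal distance between shallow1 and base2 below 0.006 m and z of shallow1 in the frame of base2 between 0.009 and 0.015 m and angle between the x axis of shallow1 and the x axis of base2, either way round below 0.15 rad and angle between shallow1's own z axis and vertical below 0.05 rad) or (horizontal distance between shallow1 and deep1 below 0.006 m and z of shallow1 in the frame of deep1 between 0.05 and 0.056 m and angle between the x axis of shallow1 and the x axis of deep1, either way round below 0.15 rad and angle between shallow1's own z axis and vertical below 0.05 rad) or (horizontal distance between shallow1 and deep2 below 0.006 m and z of shallow1 in the frame of deep2 between 0.05 and 0.056 m and angle between the x axis of shallow1 and the x axis of deep2, either way round below 0.15 rad and angle between shallow1's own z axis and vertical below 0.05 rad) or (horizontal distance between shallow1 and shallow2 below 0.006 m and z of shallow1 in the frame of shallow2 between 0.032 and 0.038 m and angle between the x axis of shallow1 and the x axis of shallow2, either way round below 0.15 rad and angle between shallow1's own z axis and vertical below 0.05 rad) or (horizontal distance between shallow1 and shallow3 below 0.006 m and z of shallow1 in the frame of shallow3 between 0.032 and 0.038 m and angle between the x axis of shallow1 and the x axis of shallow3, either way round below 0.15 rad and angle between shallow1's own z axis and vertical below 0.05 rad)) and ((horizontal distance between shallow2 and base1 below 0.006 m and z of shallow2 in the frame of base1 between 0.009 and 0.015 m and angle between the x axis of shallow2 and the x axis of base1, either way round below 0.15 rad and angle between shallow2's own z axis and vertical below 0.05 rad) or (horizontal distance between shallow2 and base2 below 0.006 m and z of shallow2 in the frame of base2 between 0.009 and 0.015 m and angle between the x axis of shallow2 and the x axis of base2, either way round below 0.15 rad and angle between shallow2's own z axis and vertical below 0.05 rad) or (horizontal distance between shallow2 and deep1 below 0.006 m and z of shallow2 in the frame of deep1 between 0.05 and 0.056 m and angle between the x axis of shallow2 and the x axis of deep1, either way round below 0.15 rad and angle between shallow2's own z axis and vertical below 0.05 rad) or (horizontal distance between shallow2 and deep2 below 0.006 m and z of shallow2 in the frame of deep2 between 0.05 and 0.056 m and angle between the x axis of shallow2 and the x axis of deep2, either way round below 0.15 rad and angle between shallow2's own z axis and vertical below 0.05 rad) or (horizontal distance between shallow2 and shallow1 below 0.006 m and z of shallow2 in the frame of shallow1 between 0.032 and 0.038 m and angle between the x axis of shallow2 and the x axis of shallow1, either way round below 0.15 rad and angle between shallow2's own z axis and vertical below 0.05 rad) or (horizontal distance between shallow2 and shallow3 below 0.006 m and z of shallow2 in the frame of shallow3 between 0.032 and 0.038 m and angle between the x axis of shallow2 and the x axis of shallow3, either way round below 0.15 rad and angle between shallow2's own z axis and vertical below 0.05 rad)) and ((horizontal distance between shallow3 and base1 below 0.006 m and z of shallow3 in the frame of base1 between 0.009 and 0.015 m and angle between the x axis of shallow3 and the x axis of base1, either way round below 0.15 rad and angle between shallow3's own z axis and vertical below 0.05 rad) or (horizontal distance between shallow3 and base2 below 0.006 m and z of shallow3 in the frame of base2 between 0.009 and 0.015 m and angle between the x axis of shallow3 and the x axis of base2, either way round below 0.15 rad and angle between shallow3's own z axis and vertical below 0.05 rad) or (horizontal distance between shallow3 and deep1 below 0.006 m and z of shallow3 in the frame of deep1 between 0.05 and 0.056 m and angle between the x axis of shallow3 and the x axis of deep1, either way round below 0.15 rad and angle between shallow3's own z axis and vertical below 0.05 rad) or (horizontal distance between shallow3 and deep2 below 0.006 m and z of shallow3 in the frame of deep2 between 0.05 and 0.056 m and angle between the x axis of shallow3 and the x axis of deep2, either way round below 0.15 rad and angle between shallow3's own z axis and vertical below 0.05 rad) or (horizontal distance between shallow3 and shallow1 below 0.006 m and z of shallow3 in the frame of shallow1 between 0.032 and 0.038 m and angle between the x axis of shallow3 and the x axis of shallow1, either way round below 0.15 rad and angle between shallow3's own z axis and vertical below 0.05 rad) or (horizontal distance between shallow3 and shallow2 below 0.006 m and z of shallow3 in the frame of shallow2 between 0.032 and 0.038 m and angle between the x axis of shallow3 and the x axis of shallow2, either way round below 0.15 rad and angle between shallow3's own z axis and vertical below 0.05 rad)) and height (world z) of each of shallow1, shallow2, shallow3 below 0.115 m and (height (world z) of deep1 above -5 m or value of joint tally_dial between 1.91114 and 2.27765 rad) and (height (world z) of deep2 above -5 m or value of joint tally_dial between 1.91114 and 2.27765 rad) and (height (world z) of shallow1 above -5 m or value of joint tally_dial between 1.91114 and 2.27765 rad) and (height (world z) of shallow2 above -5 m or value of joint tally_dial between 1.91114 and 2.27765 rad) and (height (world z) of shallow3 above -5 m or value of joint tally_dial between 1.91114 and 2.27765 rad) and (value of joint tally_dial between 2.43473 and 2.80125 rad or (height (world z) of deep1 below -5 m and value of joint tally_dial between 1.91114 and 2.27765 rad) or (height (world z) of deep2 below -5 m and value of joint tally_dial between 1.91114 and 2.27765 rad) or (height (world z) of shallow1 below -5 m and value of joint tally_dial between 1.91114 and 2.27765 rad) or (height (world z) of shallow2 below -5 m and value of joint tally_dial between 1.91114 and 2.27765 rad) or (height (world z) of shallow3 below -5 m and value of joint tally_dial between 1.91114 and 2.27765 rad)) and value of joint tally_lever below 0.08 rad); the robot touches nothing.
It fails at once if a bystander is moved more than 40 mm or tipped over (distance of any of cord_spool, tape_roll, driver from where it was at the start of the episode above 0.04 m or angle between any of cord_spool, tape_roll's own z axis and vertical above 0.5 rad).
Of deep1, deep2, shallow1, shallow2, shallow3 only 4 to 5 are there at a start; the rules pass over those that are not, and their reading is None.
At some moment in a run one of deep1, deep2, shallow1, shallow2, shallow3 may be knocked a few centimetres aside while the robot is not near it.
Once in a run the grip may slacken for a moment while it holds something.
It also fails if it takes over 200 s, if anything falls off the work surface, if the arm or the gripper's body presses on something with over 40 N, if the wrist force passes 120 N, or if a joint passes its speed limit or range.

### The arm

A 7-joint arm with a two-finger parallel gripper is mounted at the origin on the work surface. World frame = base frame: x ahead of the robot, y to its left, z up, the work surface at z = 0. Lengths are in m, angles in rad, forces in N, time in s.
With the tool pointing down it reaches from about 0.425 to 0.925 m from the base axis. Payload 6.8 kg.
Tool frame: the origin (TCP) lies at the very end of the fingers, on their centre line; the grasp point (between the pads) lies 19 mm behind it; z points along the fingers, y is the line along which they close (so a half turn about z gives the same grasp; the last joint's range is limited). The gripper opens to 85 mm and grips with 20 to 120 N. Pads are 22 mm wide; open, the fingers measure 114 mm over their backs; the gripper's body (76 mm by 85 mm) begins 54 mm behind the grasp point. The pads swing forward as they close: fully open they stand 13 mm farther back than shut.
Start: joints at [1.114, 0.477, 0.022, 1.555, -0.011, 1.109, -0.083], TCP at [0.231, -0.634, 0.231] pointing down, gripper open.
Joint ranges: [-2.96, 2.96], [-0.34, 2.1], [-1.41, 1.46], [0.24, 2.44], [-1.37, 4.51], [0.17, 1.92], [-2.96, 2.96]. Speed limits (rad/s): [2.39, 2.39, 3.14, 3.14, 3.14, 3.14, 3.14].

### API

Orientations are given as a rotation vector (axis times angle).
In Python, from bench import r gives the robot as it stands.
- The arm moves only by the shell command python3 -m jog 'ROWS' [FORCE]. ROWS is JSON, a list of rows, each an object of numbers: "fingers": the finger opening in m, from 0 to 0.0854; "x", "y", "z": the shift along the tool's x, y, z in m; "rx", "ry", "rz": the turn, a rotation vector about the tool's x, y, z in degrees. In form: [{"fingers": .., "x": .., "y": .., "z": .., "rx": .., "ry": .., "rz": ..}, ...]. A call has 1 to 8 rows; each row shifts and turns the commanded pose from where the row before left it, along the tool's axes as they then stand; what a row does not reach is not made up. A row lasts 1/8 s, in which the tool goes at most 62.5 mm and 10.7 degrees, less where a joint would pass 70% of its speed; a pose out of reach is approached as far as the arm can. A call is refused whole if a number of a shift passes 0.0625 or a number of a turn 10.7, either way. A call with a gripper value outside its range is refused whole. The fingers move at their own pace and stop on an object; FORCE is the grip in N (left out, the last holds). Time passes only in rows, so rows that do not move let the fingers close. It gives the time, the measured TCP pose, the force, the opening and the grip force at its end, in the units of the state.
- r.get_obs(): the state, without advancing time (a new reading comes with each control period).
- r.grab_frame(name): name is "side" or "top"; returns (picture, depth): 384x512x3 uint8, red, green, blue; 384x512 float32, m along the optical axis (not along the pixel's ray), 0 where there is no reading.
- r.get_calibration(name): a dict with "mtx" (3x3 intrinsics, pixels), "dist" ([k1, k2, p1, p2, k3] as OpenCV has them; the pictures are not rectified), "extrinsics" (4x4, takes a point from camera to world coordinates). Camera axes: x right, y down, z forward; pixel columns grow to the right and rows downward; lengths in m; the calibration is good to about 2 mm. A picture is of the moment at which its call begins. get_calibration takes no time and is no camera call.
- r.hand_in(): hands the job in; it is judged then, once.
Trained networks look in the newest picture that a camera, given by its name, has taken for a name from the list of things; names that differ only in an ending like _2 or _b are one class to them, and where a whole thing is asked for, a point or a joint stands for the part that bears it (a point fixed in the world has none). Each returns a list of dicts, best first, with "score" (0 to 1); they miss things now and then, are a little off and sometimes report something else, mostly with a low value. They report only what shows in the picture. A call takes as long as a camera call. They do not tell look-alikes from the thing itself.
- r.search_frame(target, camera): "xyz" ([x, y, z] in m, in world coordinates, good to about 4 mm: the middle of the surface that is visible of it).
- r.landmark_of(target, camera): "xyz" ([x, y, z] in m, in world coordinates, good to about 4 mm: a listed point, or the origin of a listed thing).
The state is a dict: "clock": time; "joints": joint angles; "qvel": joint speeds; "tau": joint torques, N m; "tcp_pos": TCP position; "orientation": TCP orientation; "contact_force": force on the tool from outside, world axes, zero at the start; "moment": the same for the moment, N m; "grip_width": finger opening in m; "gripper_force": force on a finger pad.
Only numpy, scipy, OpenCV 4.12 (cv2) and the standard library are available. Lean on these libraries where they do the work, as an engineer would, in place of code of your own. Each camera call takes 0.05 s, during which the arm holds its last target. There are 200 camera calls.

## Working session

There is one attempt and no reset: what is moved stays moved. The work goes in short steps, Python scripts to look and compute and a shell command to move; the robot and the scene stay as the last step left them, time stands still between calls to the robot, and variables do not carry over. Pictures are saved under pics/ and viewed, at most 14 in all, crops included, and the job is handed in when it is done.

```bash
mkdir -p pics; ls; python3 - <<'E'
from bench import r
import cv2,numpy as np
for n in ("top","side"):
    p,d=r.grab_frame(n); cv2.imwrite(f"pics/{n}0.png",cv2.cvtColor(p,cv2.COLOR_RGB2BGR))
    c=r.get_calibration(n); print(n,np.round(c["mtx"],1).tolist(),c["dist"],np.round(c["extrinsics"],3).tolist())
o=r.get_obs(); print(o["clock"],o["tcp_pos"],o["orientation"],o["contact_force"])
E
```

```text
pics
top [[417.4, 0.0, 258.9], [0.0, 417.4, 199.4], [0.0, 0.0, 1.0]] [-0.03642832  0.          0.          0.          0.        ] [[-0.0, -0.98, 0.197, 0.283], [-1.0, 0.0, 0.001, -0.002], [-0.001, -0.197, -0.98, 1.332], [0.0, 0.0, 0.0, 1.0]]
side [[351.8, 0.0, 254.2], [0.0, 351.8, 189.8], [0.0, 0.0, 1.0]] [0.02492961 0.         0.         0.         0.        ] [[-0.848, -0.275, 0.454, 0.106], [-0.53, 0.435, -0.728, 0.647], [0.002, -0.857, -0.515, 0.56], [0.0, 0.0, 0.0, 1.0]]
0.1 [ 0.23051691 -0.63386393  0.23043617] [-3.09235173e+00 -5.44943853e-01  6.77821281e-04] [-0.05671224  0.12131676  0.24873666]
```

View pics/top0.png

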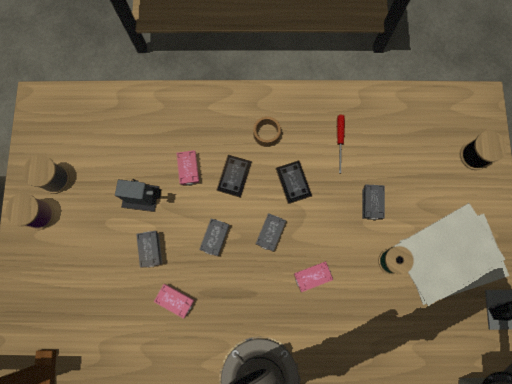

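View pics/side0.png

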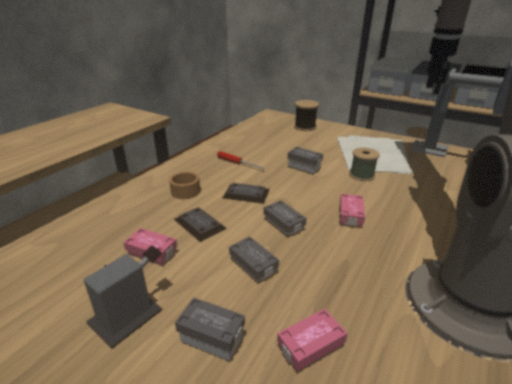

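The top view shows four grey lidded boxes, at (149,249), (215,237), (271,232) and (373,201). The three pink ones, at (188,168), (174,301) and (313,277), are look-alikes. The bases are at (234,175) and (294,181), and the counter is at (138,194) with its pad at about (171,197). Next I'll measure the poses from depth.

```bash
cat > h.py <<'E'
from bench import r
import cv2,numpy as np
from scipy.spatial.transform import Rotation as R
def cloud(n="top"):
    p,d=r.grab_frame(n); c=r.get_calibration(n)
    h,w=d.shape; u,v=np.meshgrid(np.arange(w),np.arange(h))
    q=cv2.undistortPoints(np.stack([u,v],-1).reshape(-1,1,2).astype(np.float32),c["mtx"],c["dist"]).reshape(h,w,2)
    P=np.dstack([q*d[...,None],d]); E=c["extrinsics"]
    W=P@E[:3,:3].T+E[:3,3]; W[d==0]=np.nan
    return p,d,W
def boxes(p,W,zmin=0.011,zmax=0.2,xr=(0.3,1.0),yr=(-0.45,0.5)):
    m=(W[...,2]>zmin)&(W[...,2]<zmax)&(W[...,0]>xr[0])&(W[...,0]<xr[1])&(W[...,1]>yr[0])&(W[...,1]<yr[1])
    n,l,st,ce=cv2.connectedComponentsWithStats(m.astype(np.uint8),connectivity=4)
    out=[]
    for i in range(1,n):
        if st[i,4]<80: continue
        pts=W[l==i]; top=np.percentile(pts[:,2],85)
        s=(l==i)&(abs(W[...,2]-top)<0.005)
        if s.sum()<60: continue
        (cx,cy),(a,b),t=cv2.minAreaRect((W[s][:,:2]*1000).astype(np.float32))
        if a<b: a,b,t=b,a,t+90
        t=(t+90)%180-90
        out.append(dict(c=np.array([cx,cy])/1000,ab=(a,b),yaw=t,top=np.median(W[s][:,2]),px=ce[i],rgb=np.median(p[s],0)))
    return out
def show(B):
    for b in B: print("px",b["px"].round(),"xy",b["c"].round(4),"ab",np.round(b["ab"],0),"yaw %.1f top %.4f"%(b["yaw"],b["top"]),"rgb",b["rgb"])
def state():
    o=r.get_obs(); M=R.from_rotvec(o["orientation"]).as_matrix()
    y=np.degrees(np.arctan2(M[1,1],M[0,1]))
    print("t %.2f"%o["clock"],"tcp",np.round(o["tcp_pos"],4),"toolz",M[:,2].round(3),"closeaxis yaw %.2f xaxis yaw %.2f"%(y,np.degrees(np.arctan2(M[1,0],M[0,0]))),"F",np.round(o["contact_force"],1),"w %.4f g %.0f"%(o["grip_width"],o["gripper_force"]),"q",np.round(o["joints"],2))
    return o,M
def plan(x,y,z,yaw=None):
    "move to world point; yaw = box long-axis yaw deg (tool x along it, mod 180)"
    o,M=state(); d=M.T@(np.array([x,y,z])-o["tcp_pos"]); 
    print("tool shift mm",(d*1000).round(1))
    if yaw is not None:
        xa=np.degrees(np.arctan2(M[1,0],M[0,0])); e=(yaw-xa+90)%180-90
        print("turn rz (tool, deg)",round(-e,1),"or",round(-e-180*np.sign(-e),1))
        T=R.from_euler('z',xa+e,degrees=True).as_matrix()@np.diag([1,-1,-1.])
        print("full rotvec tool deg",np.degrees(R.from_matrix(M.T@T).as_rotvec()).round(2))
        T=T@np.diag([-1,-1,1]); print("shift in final frame",(T@np.diag([-1,-1,1])).T@(np.array([x,y,z])-o["tcp_pos"])*1000)
E
python3 - <<'E'
from h import *
p,d,W=cloud(); show(boxes(p,W))
for n in ("deep1","shallow1","base1","tally","tally_pad","cord_spool","tape_roll","driver"):
    for f in r.landmark_of(n,"top")[:4]: print(n,np.round(f["xyz"],3),round(f["score"],2))
state()
E
```

```text
px [340. 135.] xy [ 0.7541 -0.2698] ab [167.  24.] yaw -3.4 top 0.0249 rgb [138.  21.  17.]
px [266. 131.] xy [ 0.7735 -0.0242] ab [87. 85.] yaw -0.8 top 0.0486 rgb [136. 102.  65.]
px [187. 168.] xy [0.6505 0.2307] ab [105.  59.] yaw 7.5 top 0.0407 rgb [176. 100. 113.]
px [233. 175.] xy [0.6297 0.0821] ab [104.  60.] yaw -16.6 top 0.0181 rgb [73. 72. 69.]
px [293. 181.] xy [ 0.6091 -0.1127] ab [104.  60.] yaw 18.3 top 0.0180 rgb [69. 69. 67.]
px [136. 192.] xy [0.5564 0.3619] ab [135.  52.] yaw 83.2 top 0.1181 rgb [91. 95. 93.]
px [373. 202.] xy [ 0.5348 -0.3615] ab [105.  61.] yaw -3.0 top 0.0591 rgb [81. 81. 80.]
px [270. 232.] xy [ 0.4406 -0.0357] ab [104.  60.] yaw -22.5 top 0.0408 rgb [89. 89. 87.]
px [214. 237.] xy [0.4249 0.1403] ab [105.  60.] yaw -19.6 top 0.0404 rgb [91. 91. 89.]
px [149. 249.] xy [0.3858 0.3378] ab [104.  62.] yaw 8.7 top 0.0581 rgb [94. 91. 88.]
px [396. 260.] xy [ 0.35   -0.4138] ab [83. 72.] yaw 0.2 top 0.0829 rgb [144. 120.  82.]
px [315. 272.] xy [ 0.3239 -0.1645] ab [113.  46.] yaw 89.9 top 0.0407 rgb [181. 100. 119.]
deep1 [ 0.383  0.344 -0.001] 0.55
deep1 [ 0.532 -0.358  0.001] 0.55
shallow1 [ 0.442 -0.035  0.006] 0.89
shallow1 [ 0.301 -0.166 -0.002] 0.82
shallow1 [0.649 0.234 0.004] 0.73
shallow1 [0.425 0.145 0.002] 0.64
base1 [0.63  0.083 0.002] 0.9
base1 [ 0.61  -0.111  0.002] 0.9
tally [ 0.559  0.393 -0.002] 0.79
tally_pad [0.549 0.31  0.109] 0.59
cord_spool [ 0.355 -0.418  0.   ] 0.66
tape_roll [ 0.775 -0.02   0.005] 0.89
driver [ 0.734 -0.267 -0.   ] 0.8
driver [ 0.427  0.142 -0.001] 0.17
t 0.55 tcp [ 0.2307 -0.6344  0.2313] toolz [ 0.  0. -1.] closeaxis yaw -70.02 xaxis yaw 19.98 F [ 0.2 -0.4 -0.9] w 0.0853 g 0 q [ 1.11  0.48  0.02  1.56 -0.01  1.11 -0.08]
```

```bash
python3 - <<'E'
from h import *
p,d,W=cloud(); b=cv2.cvtColor(p,cv2.COLOR_RGB2BGR)
cv2.imwrite("pics/crop1.png",cv2.resize(b[110:290,110:400],None,fx=2.7,fy=2.7,interpolation=cv2.INTER_CUBIC))
plan(.535,-.3615,.12,-3)
E
```

```text
t 0.60 tcp [ 0.2307 -0.6344  0.2313] toolz [ 0. -0. -1.] closeaxis yaw -70.02 xaxis yaw 19.98 F [ 0.6 -0.6  0.9] w 0.0853 g 0 q [ 1.11  0.48  0.02  1.56 -0.01  1.11 -0.08]
tool shift mm [ 379.2 -152.5  111.3]
turn rz (tool, deg) 23.0 or -157.0
full rotvec tool deg [ 0.   -0.   22.98]
shift in final frame [ 289.5838338  -288.42186491  111.30270584]
```

View pics/crop1.png

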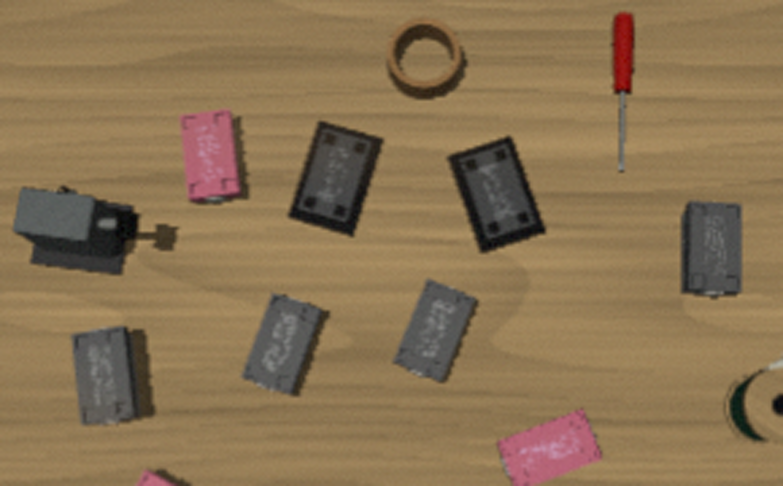

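Confirmed. The grey boxes are the ones meant: the deep ones at crop (100,375) and (712,248), the shallow ones at (285,345) and (437,330). The pink ones don't belong to the job. I'll take the right deep box first.

```bash
python3 -m jog '[{"x":0.0474,"y":-0.019,"z":0.008},{"x":0.0474,"y":-0.019,"z":0.008},{"x":0.0474,"y":-0.019,"z":0.008},{"x":0.0474,"y":-0.019,"z":0.008},{"x":0.0474,"y":-0.019,"z":0.008},{"x":0.0474,"y":-0.019,"z":0.008},{"x":0.0474,"y":-0.019,"z":0.008},{"x":0.0474,"y":-0.019,"z":0.008}]' 60 && python3 -m jog '[{"rz":8},{"rz":8},{"rz":7},{}]' && python3 - <<'E'
from h import *
p,d,W=cloud(); show(boxes(p,W)) 
plan(.5345,-.3615,.026,-3)
E
```

```text
validation failed for argument at $[0]...
```

```bash
python3 -m jog '[{"fingers":0.085,"x":0.0474,"y":-0.019,"z":0.008,"rx":0,"ry":0,"rz":0}]' 60; python3 -m jog '[{"fingers":0.085,"x":0.0474,"y":-0.019,"z":0.008}]' 
```

```text
clock: 0.72
tcp_pos: [0.2646, -0.6034, 0.2239]
orientation: [3.093, 0.532, -0.004]
contact_force: [1.2, 0.1, 1.1]
grip_width: 0.0847
gripper_force: 0.0validation failed for argument at $[0]...
```

```bash
python3 -m jog '[{"fingers":0.085,"x":0.0474,"y":-0.019,"z":0.008,"rx":0,"ry":0,"rz":0},{"fingers":0.085,"x":0.0474,"y":-0.019,"z":0.008,"rx":0,"ry":0,"rz":0},{"fingers":0.085,"x":0.0474,"y":-0.019,"z":0.008,"rx":0,"ry":0,"rz":0},{"fingers":0.085,"x":0.0474,"y":-0.019,"z":0.008,"rx":0,"ry":0,"rz":0},{"fingers":0.085,"x":0.0474,"y":-0.019,"z":0.008,"rx":0,"ry":0,"rz":0},{"fingers":0.085,"x":0.0474,"y":-0.019,"z":0.008,"rx":0,"ry":0,"rz":0},{"fingers":0.085,"x":0.0474,"y":-0.019,"z":0.008,"rx":0,"ry":0,"rz":0}]' && python3 -m jog '[{"fingers":0.085,"x":0,"y":0,"z":0,"rx":0,"ry":0,"rz":8},{"fingers":0.085,"x":0,"y":0,"z":0,"rx":0,"ry":0,"rz":8},{"fingers":0.085,"x":0,"y":0,"z":0,"rx":0,"ry":0,"rz":7},{"fingers":0.085,"x":0,"y":0,"z":0,"rx":0,"ry":0,"rz":0}]' && python3 - <<'E'
from h import *
p,d,W=cloud(); show(boxes(p,W)) 
plan(.5345,-.3615,.026,-3)
E
```

```text
clock: 1.6
tcp_pos: [0.5363, -0.3609, 0.1673]
orientation: [3.094, 0.545, 0.001]
contact_force: [0.9, -0.4, 0.3]
grip_width: 0.0849
gripper_force: 0.0
clock: 2.1
tcp_pos: [0.5352, -0.3619, 0.1674]
orientation: [3.14, -0.081, -0.0]
contact_force: [-1.1, -0.2, 1.1]
grip_width: 0.0851
gripper_force: 0.0
px [340. 134.] xy [ 0.7828 -0.2712] ab [108.  24.] yaw -3.0 top 0.0251 rgb [150.  24.  19.]
px [266. 131.] xy [ 0.7729 -0.0242] ab [87. 85.] yaw -0.1 top 0.0491 rgb [148. 113.  72.]
px [187. 168.] xy [0.6501 0.2313] ab [106.  60.] yaw 8.7 top 0.0409 rgb [191. 109. 124.]
px [233. 175.] xy [0.63  0.082] ab [105.  60.] yaw -16.6 top 0.0178 rgb [80. 78. 76.]
px [293. 181.] xy [ 0.6098 -0.1123] ab [105.  60.] yaw 18.4 top 0.0180 rgb [75. 75. 74.]
px [136. 192.] xy [0.557  0.3626] ab [134.  54.] yaw 82.8 top 0.1182 rgb [ 99. 104. 102.]
px [373. 205.] xy [ 0.5341 -0.361 ] ab [105.  61.] yaw -3.3 top 0.0591 rgb [75.  76.  74.5]
px [270. 232.] xy [ 0.4396 -0.0352] ab [105.  60.] yaw -22.4 top 0.0407 rgb [97. 97. 95.]
px [213. 237.] xy [0.4248 0.1406] ab [104.  60.] yaw -19.0 top 0.0405 rgb [100. 100.  97.]
px [149. 249.] xy [0.386  0.3386] ab [104.  61.] yaw 9.4 top 0.0579 rgb [102. 100.  96.]
px [315. 272.] xy [ 0.324  -0.1647] ab [113.  46.] yaw 89.9 top 0.0403 rgb [197.  109.5 130. ]
t 2.15 tcp [ 0.5352 -0.3618  0.1674] toolz [ 0. -0. -1.] closeaxis yaw -92.86 xaxis yaw -2.86 F [ 0.3  0.2 -0.3] w 0.0849 g 0 q [ 0.49  0.49  0.01  1.69 -0.01  0.96 -1.12]
tool shift mm [ -0.7  -0.3 141.4]
turn rz (tool, deg) 0.1 or -179.9
full rotvec tool deg [ 0.01 -0.    0.14]
shift in final frame [ -0.7443753   -0.30872165 141.35983178]
```

```bash
python3 -m jog '[{"fingers":0.085,"x":-0.0005,"y":0,"z":0.05,"rx":0,"ry":0,"rz":0},{"fingers":0.085,"x":0,"y":0,"z":0.05,"rx":0,"ry":0,"rz":0},{"fingers":0.085,"x":0,"y":0,"z":0.041,"rx":0,"ry":0,"rz":0},{"fingers":0.085,"x":0,"y":0,"z":0,"rx":0,"ry":0,"rz":0},{"fingers":0.045,"x":0,"y":0,"z":0,"rx":0,"ry":0,"rz":0},{"fingers":0.045,"x":0,"y":0,"z":0,"rx":0,"ry":0,"rz":0},{"fingers":0.045,"x":0,"y":0,"z":0,"rx":0,"ry":0,"rz":0},{"fingers":0.045,"x":0,"y":0,"z":0,"rx":0,"ry":0,"rz":0}]' 60; python3 -m jog '[{"fingers":0.045,"x":0,"y":0,"z":-0.04,"rx":0,"ry":0,"rz":0},{"fingers":0.045,"x":0,"y":0,"z":-0.04,"rx":0,"ry":0,"rz":0},{"fingers":0.045,"x":0,"y":0,"z":-0.03,"rx":0,"ry":0,"rz":0},{"fingers":0.045,"x":0,"y":0,"z":0,"rx":0,"ry":0,"rz":0}]'; python3 - <<'E'
from h import *
plan(.6095,-.1125,.10,18.4)
E
```

```text
clock: 3.15
tcp_pos: [0.5364, -0.3625, 0.029]
orientation: [3.139, -0.082, 0.006]
contact_force: [-0.3, 2.3, 7.6]
grip_width: 0.0588
gripper_force: 66.5
clock: 3.65
tcp_pos: [0.5361, -0.3631, 0.1394]
orientation: [3.137, -0.083, 0.008]
contact_force: [0.5, -0.6, -5.7]
grip_width: 0.0588
gripper_force: 68.0
t 3.65 tcp [ 0.5361 -0.3631  0.1394] toolz [ 0.005 -0.003 -1.   ] closeaxis yaw -93.02 xaxis yaw -3.02 F [ 0.5 -0.6 -5.7] w 0.0588 g 68 q [ 0.49  0.52  0.01  1.71 -0.01  0.9  -1.12]
tool shift mm [  59.9 -254.3   38.9]
turn rz (tool, deg) -21.4 or 158.6
full rotvec tool deg [  0.22  -0.27 -21.42]
shift in final frame [ 148.7656089  -214.63749996   39.35680307]
```

```bash
python3 -m jog '[{"fingers":0.045,"x":0.012,"y":-0.0509,"z":0,"rx":0,"ry":0,"rz":0},{"fingers":0.045,"x":0.012,"y":-0.0509,"z":0,"rx":0,"ry":0,"rz":0},{"fingers":0.045,"x":0.012,"y":-0.0509,"z":0,"rx":0,"ry":0,"rz":0},{"fingers":0.045,"x":0.012,"y":-0.0509,"z":0,"rx":0,"ry":0,"rz":0},{"fingers":0.045,"x":0.012,"y":-0.0509,"z":0,"rx":0,"ry":0,"rz":0},{"fingers":0.045,"x":0,"y":0,"z":0.013,"rx":0.1,"ry":-0.1,"rz":-7.1},{"fingers":0.045,"x":0,"y":0,"z":0.013,"rx":0.1,"ry":-0.1,"rz":-7.1},{"fingers":0.045,"x":0,"y":0,"z":0.013,"rx":0,"ry":-0.1,"rz":-7.1}]'; python3 -m jog '[{"fingers":0.045,"x":0,"y":0,"z":0,"rx":0,"ry":0,"rz":0},{"fingers":0.045,"x":0,"y":0,"z":0,"rx":0,"ry":0,"rz":0}]'; python3 - <<'E'
from h import *
p,d,W=cloud(); b=boxes(p,W); show(b)
plan(.6095,-.1125,.10,18.4)
p,d,W=cloud("side"); cv2.imwrite("pics/s1.png",cv2.cvtColor(p,cv2.COLOR_RGB2BGR))
E
```

```text
clock: 4.65
tcp_pos: [0.6065, -0.1106, 0.095]
orientation: [-3.096, -0.506, 0.012]
contact_force: [-0.2, -0.2, -4.4]
grip_width: 0.0588
gripper_force: 67.8
clock: 4.9
tcp_pos: [0.6075, -0.1109, 0.0969]
orientation: [-3.099, -0.495, 0.009]
contact_force: [0.4, -0.7, -3.9]
grip_width: 0.0593
gripper_force: 67.7
px [340. 134.] xy [ 0.7488 -0.2708] ab [177.  24.] yaw -1.8 top 0.0251 rgb [147.  23.  19.]
px [266. 131.] xy [ 0.7729 -0.0242] ab [88. 85.] yaw 0.1 top 0.0490 rgb [145. 110.  69.]
px [187. 168.] xy [0.65   0.2301] ab [108.  59.] yaw 6.4 top 0.0406 rgb [187. 107. 121.]
px [233. 175.] xy [0.6294 0.0823] ab [104.  60.] yaw -16.8 top 0.0181 rgb [78. 77. 74.]
px [136. 192.] xy [0.5578 0.367 ] ab [125.  53.] yaw 82.7 top 0.1181 rgb [ 97. 101.  99.]
px [270. 232.] xy [ 0.441  -0.0358] ab [105.  60.] yaw -22.3 top 0.0409 rgb [95. 95. 93.]
px [214. 237.] xy [0.424  0.1408] ab [106.  61.] yaw -18.8 top 0.0405 rgb [98. 97. 95.]
px [149. 249.] xy [0.3852 0.3383] ab [106.  62.] yaw 9.4 top 0.0582 rgb [100.  98.  94.]
px [396. 260.] xy [ 0.3502 -0.4136] ab [83. 72.] yaw -1.2 top 0.0830 rgb [154. 128.  88.]
t 4.95 tcp [ 0.6079 -0.1109  0.0973] toolz [-0.005  0.003 -1.   ] closeaxis yaw -71.83 xaxis yaw 18.17 F [ 0.2 -0.7 -4.5] w 0.0592 g 68 q [ 0.17  0.54 -0.12  1.8   0.08  0.82 -1.24]
tool shift mm [ 1.   2.  -2.7]
turn rz (tool, deg) -0.2 or 179.8
full rotvec tool deg [-0.24  0.24 -0.23]
shift in final frame [ 1.01259849  2.01176321 -2.67496676]
```

```bash
python3 -m jog '[{"fingers":0.045,"x":0.001,"y":0.0018,"z":0,"rx":-0.2,"ry":0.2,"rz":-0.2},{"fingers":0.045,"x":0,"y":0,"z":0.02,"rx":0,"ry":0,"rz":0},{"fingers":0.045,"x":0,"y":0,"z":0.015,"rx":0,"ry":0,"rz":0},{"fingers":0.045,"x":0,"y":0,"z":0.01,"rx":0,"ry":0,"rz":0},{"fingers":0.045,"x":0,"y":0,"z":0,"rx":0,"ry":0,"rz":0}]'; python3 - <<'E'
from h import *
plan(.6095,-.1125,.04,18.4)
E
python3 -m jog '[{"fingers":0.045,"x":0,"y":0,"z":0.005,"rx":0,"ry":0,"rz":0},{"fingers":0.045,"x":0,"y":0,"z":0.004,"rx":0,"ry":0,"rz":0},{"fingers":0.045,"x":0,"y":0,"z":0.003,"rx":0,"ry":0,"rz":0},{"fingers":0.045,"x":0,"y":0,"z":0,"rx":0,"ry":0,"rz":0}]';python3 - <<'E'
from h import *
plan(.6095,-.1125,.04,18.4)
E
```

```text
clock: 5.62
tcp_pos: [0.6084, -0.112, 0.0508]
orientation: [-3.099, -0.505, 0.005]
contact_force: [0.5, -0.4, -4.0]
grip_width: 0.059
gripper_force: 67.8
t 5.62 tcp [ 0.6084 -0.112   0.0508] toolz [-0.004  0.001 -1.   ] closeaxis yaw -71.51 xaxis yaw 18.49 F [ 0.5 -0.4 -4. ] w 0.0590 g 68 q [ 0.17  0.6  -0.12  1.82  0.1   0.73 -1.25]
tool shift mm [ 1.   0.8 10.8]
turn rz (tool, deg) 0.1 or -179.9
full rotvec tool deg [-0.11  0.18  0.09]
shift in final frame [ 0.92585283  0.80520719 10.80388538]
clock: 6.12
tcp_pos: [0.6097, -0.1122, 0.041]
orientation: [-3.1, -0.505, 0.0]
contact_force: [-2.8, 0.2, 2.2]
grip_width: 0.0587
gripper_force: 68.4
t 6.12 tcp [ 0.6097 -0.1122  0.041 ] toolz [-0.  0. -1.] closeaxis yaw -71.51 xaxis yaw 18.49 F [-2.8  0.2  2.2] w 0.0587 g 68 q [ 0.17  0.62 -0.11  1.82  0.1   0.71 -1.25]
tool shift mm [-0.3  0.2  1. ]
turn rz (tool, deg) 0.1 or -179.9
full rotvec tool deg [-0.03 -0.    0.09]
shift in final frame [-0.308953    0.23551756  1.00821337]
```

```bash
python3 -m jog '[{"fingers":0.085,"x":0,"y":0,"z":0,"rx":0,"ry":0,"rz":0},{"fingers":0.085,"x":0,"y":0,"z":0,"rx":0,"ry":0,"rz":0},{"fingers":0.085,"x":0,"y":0,"z":0,"rx":0,"ry":0,"rz":0},{"fingers":0.085,"x":0,"y":0,"z":-0.05,"rx":0,"ry":0,"rz":0},{"fingers":0.085,"x":0,"y":0,"z":-0.05,"rx":0,"ry":0,"rz":0}]'; python3 -m jog '[{"fingers":0.085,"x":-0.034,"y":-0.0316,"z":0,"rx":0,"ry":0,"rz":0},{"fingers":0.085,"x":-0.034,"y":-0.0316,"z":0,"rx":0,"ry":0,"rz":0},{"fingers":0.085,"x":-0.034,"y":-0.0316,"z":0,"rx":0,"ry":0,"rz":0},{"fingers":0.085,"x":-0.034,"y":-0.0316,"z":0,"rx":0,"ry":0,"rz":0},{"fingers":0.085,"x":0,"y":0,"z":0,"rx":0,"ry":0,"rz":10.2},{"fingers":0.085,"x":0,"y":0,"z":0,"rx":0,"ry":0,"rz":10.2},{"fingers":0.085,"x":0,"y":0,"z":0,"rx":0,"ry":0,"rz":10.2},{"fingers":0.085,"x":0,"y":0,"z":0,"rx":0,"ry":0,"rz":10.2}]';python3 - <<'E'
from h import *
p,d,W=cloud(); b=boxes(p,W,xr=(.38,.68),yr=(-.3,.45)); show(b)
plan(.4403,-.0355,.011,-22.4)
E
```

```text
clock: 6.75
tcp_pos: [0.609, -0.1122, 0.1409]
orientation: [-3.1, -0.504, 0.004]
contact_force: [0.4, -0.7, 0.2]
grip_width: 0.0847
gripper_force: 0.0
clock: 7.75
tcp_pos: [0.4405, -0.0355, 0.1407]
orientation: [-3.08, 0.617, 0.001]
contact_force: [0.6, -0.3, 1.0]
grip_width: 0.0848
gripper_force: 0.0
px [188. 171.] xy [0.6393 0.2282] ab [86. 59.] yaw 5.8 top 0.0406 rgb [185. 105. 120.]
px [295. 176.] xy [ 0.608  -0.1148] ab [104.  61.] yaw 19.5 top 0.0711 rgb [89. 89. 87.]
px [233. 175.] xy [0.6291 0.0822] ab [103.  61.] yaw -16.1 top 0.0178 rgb [77. 75. 73.]
px [136. 192.] xy [0.5566 0.3615] ab [136.  53.] yaw 82.2 top 0.1178 rgb [ 96. 100.  98.]
px [214. 236.] xy [0.4252 0.1404] ab [105.  61.] yaw -18.7 top 0.0407 rgb [96. 96. 94.]
px [148. 241.] xy [0.4074 0.3421] ab [61. 61.] yaw -81.1 top 0.0580 rgb [96. 95. 93.]
t 7.80 tcp [ 0.4405 -0.0355  0.1407] toolz [-0.001  0.001 -1.   ] closeaxis yaw -113.04 xaxis yaw -23.04 F [-0.2  0.6  0.8] w 0.0849 g 0 q [-0.01  0.22 -0.06  2.18  0.02  0.75 -2.05]
tool shift mm [-1.000e-01  1.000e-01  1.297e+02]
turn rz (tool, deg) -0.6 or 179.4
full rotvec tool deg [-0.02  0.04 -0.64]
shift in final frame [-1.55696833e-01  1.00143634e-01  1.29668519e+02]
```

The deep box is seated: its top reads 0.071 against the expected 0.070. Next, the shallow box here.

```bash
python3 -m jog '[{"fingers":0.085,"x":0,"y":0,"z":0.05,"rx":0,"ry":0,"rz":-0.6},{"fingers":0.085,"x":0,"y":0,"z":0.05,"rx":0,"ry":0,"rz":0},{"fingers":0.085,"x":0,"y":0,"z":0.029,"rx":0,"ry":0,"rz":0},{"fingers":0.085,"x":0,"y":0,"z":0,"rx":0,"ry":0,"rz":0},{"fingers":0.045,"x":0,"y":0,"z":0,"rx":0,"ry":0,"rz":0},{"fingers":0.045,"x":0,"y":0,"z":0,"rx":0,"ry":0,"rz":0},{"fingers":0.045,"x":0,"y":0,"z":0,"rx":0,"ry":0,"rz":0},{"fingers":0.045,"x":0,"y":0,"z":0,"rx":0,"ry":0,"rz":0}]' 60; python3 -m jog '[{"fingers":0.045,"x":0,"y":0,"z":-0.04,"rx":0,"ry":0,"rz":0},{"fingers":0.045,"x":0,"y":0,"z":-0.05,"rx":0,"ry":0,"rz":0},{"fingers":0.045,"x":0,"y":0,"z":-0.05,"rx":0,"ry":0,"rz":0},{"fingers":0.045,"x":0,"y":0,"z":0,"rx":0,"ry":0,"rz":0}]'; python3 - <<'E'
from h import *
plan(.609,-.1127,.15,18.5)
E
```

```text
clock: 8.8
tcp_pos: [0.4416, -0.0354, 0.0132]
orientation: [-3.084, 0.592, -0.003]
contact_force: [-1.0, 0.6, 6.7]
grip_width: 0.0584
gripper_force: 64.5
clock: 9.3
tcp_pos: [0.4431, -0.0356, 0.1557]
orientation: [-3.083, 0.591, -0.013]
contact_force: [1.6, -0.4, -4.3]
grip_width: 0.0586
gripper_force: 69.0
t 9.30 tcp [ 0.4431 -0.0356  0.1557] toolz [ 0.008  0.001 -1.   ] closeaxis yaw -111.71 xaxis yaw -21.72 F [ 1.6 -0.4 -4.3] w 0.0586 g 69 q [ 0.    0.2  -0.07  2.16  0.02  0.77 -2.03]
tool shift mm [182.6  10.3   7.1]
turn rz (tool, deg) -40.2 or 139.8
full rotvec tool deg [ -0.06  -0.49 -40.22]
shift in final frame [132.82639435 125.7603593    5.73929648]
```

```bash
python3 -m jog '[{"fingers":0.045,"x":0.0457,"y":0.0026,"z":0,"rx":0,"ry":0,"rz":0},{"fingers":0.045,"x":0.0457,"y":0.0026,"z":0,"rx":0,"ry":0,"rz":0},{"fingers":0.045,"x":0.0457,"y":0.0026,"z":0,"rx":0,"ry":0,"rz":0},{"fingers":0.045,"x":0.0457,"y":0.0026,"z":0,"rx":0,"ry":-0.3,"rz":0},{"fingers":0.045,"x":0,"y":0,"z":0,"rx":0,"ry":0,"rz":-10},{"fingers":0.045,"x":0,"y":0,"z":0,"rx":0,"ry":0,"rz":-10},{"fingers":0.045,"x":0,"y":0,"z":0,"rx":0,"ry":0,"rz":-10},{"fingers":0.045,"x":0,"y":0,"z":0,"rx":0,"ry":0,"rz":-10}]'; python3 -m jog '[{"fingers":0.045,"x":0,"y":0,"z":0.04,"rx":0,"ry":0,"rz":0},{"fingers":0.045,"x":0,"y":0,"z":0.01,"rx":0,"ry":0,"rz":0},{"fingers":0.045,"x":0,"y":0,"z":0,"rx":0,"ry":0,"rz":0},{"fingers":0.045,"x":0,"y":0,"z":0,"rx":0,"ry":0,"rz":0}]';python3 - <<'E'
from h import *
plan(.609,-.1127,.0765,18.5)
E
```

```text
clock: 10.3
tcp_pos: [0.605, -0.1127, 0.1497]
orientation: [-3.096, -0.508, 0.013]
contact_force: [0.5, 0.5, -4.4]
grip_width: 0.0587
gripper_force: 68.8
clock: 10.8
tcp_pos: [0.6068, -0.1126, 0.1023]
orientation: [-3.099, -0.499, 0.006]
contact_force: [0.4, 0.6, -3.5]
grip_width: 0.0588
gripper_force: 68.6
t 10.80 tcp [ 0.6068 -0.1126  0.1023] toolz [-0.004  0.002 -1.   ] closeaxis yaw -71.71 xaxis yaw 18.29 F [ 0.4  0.6 -3.5] w 0.0588 g 69 q [ 0.21  0.53 -0.17  1.79  0.12  0.83 -1.27]
tool shift mm [ 2.1  0.8 25.8]
turn rz (tool, deg) -0.2 or 179.8
full rotvec tool deg [-0.2   0.19 -0.21]
shift in final frame [ 2.02894865  0.74094702 25.80313324]
```

```bash
python3 -m jog '[{"fingers":0.045,"x":0.002,"y":0.0008,"z":0.008,"rx":-0.2,"ry":0.2,"rz":-0.2},{"fingers":0.045,"x":0,"y":0,"z":0.007,"rx":0,"ry":0,"rz":0},{"fingers":0.045,"x":0,"y":0,"z":0.004,"rx":0,"ry":0,"rz":0},{"fingers":0.045,"x":0,"y":0,"z":0.003,"rx":0,"ry":0,"rz":0},{"fingers":0.045,"x":0,"y":0,"z":0.003,"rx":0,"ry":0,"rz":0},{"fingers":0.045,"x":0,"y":0,"z":0,"rx":0,"ry":0,"rz":0},{"fingers":0.045,"x":0,"y":0,"z":0,"rx":0,"ry":0,"rz":0}]';python3 - <<'E'
from h import *
plan(.609,-.1127,.0765,18.5)
E
```

```text
clock: 11.68
tcp_pos: [0.6081, -0.1128, 0.0783]
orientation: [-3.101, -0.504, 0.002]
contact_force: [-6.6, -0.2, 12.5]
grip_width: 0.0588
gripper_force: 70.7
t 11.68 tcp [ 0.6081 -0.1128  0.0783] toolz [-0.001  0.    -1.   ] closeaxis yaw -71.53 xaxis yaw 18.47 F [-6.6 -0.2 12.5] w 0.0588 g 71 q [ 0.21  0.57 -0.17  1.81  0.13  0.78 -1.27]
tool shift mm [0.9 0.2 1.8]
turn rz (tool, deg) -0.0 or 180.0
full rotvec tool deg [-0.03  0.08 -0.03]
shift in final frame [0.90566346 0.20457931 1.7597823 ]
```

```bash
python3 -m jog '[{"fingers":0.085,"x":0,"y":0,"z":0,"rx":0,"ry":0,"rz":0},{"fingers":0.085,"x":0,"y":0,"z":0,"rx":0,"ry":0,"rz":0},{"fingers":0.085,"x":0,"y":0,"z":0,"rx":0,"ry":0,"rz":0},{"fingers":0.085,"x":0,"y":0,"z":-0.05,"rx":0,"ry":0,"rz":0},{"fingers":0.085,"x":0,"y":0,"z":-0.04,"rx":0,"ry":0,"rz":0},{"fingers":0.085,"x":0,"y":0,"z":0,"rx":0,"ry":0,"rz":0}]'; python3 -m jog '[{"fingers":0.085,"x":-0.0077,"y":-0.0554,"z":0,"rx":0,"ry":0,"rz":1},{"fingers":0.085,"x":-0.0077,"y":-0.0554,"z":0,"rx":0,"ry":0,"rz":0},{"fingers":0.085,"x":-0.0077,"y":-0.0554,"z":0,"rx":0,"ry":0,"rz":0},{"fingers":0.085,"x":-0.0077,"y":-0.0554,"z":0,"rx":0,"ry":0,"rz":0},{"fingers":0.085,"x":-0.0077,"y":-0.0554,"z":0,"rx":0,"ry":0,"rz":0},{"fingers":0.085,"x":-0.0077,"y":-0.0554,"z":0,"rx":0,"ry":0,"rz":0},{"fingers":0.085,"x":-0.0077,"y":-0.0554,"z":0,"rx":0,"ry":0,"rz":0},{"fingers":0.085,"x":-0.0077,"y":-0.0554,"z":0,"rx":0,"ry":0,"rz":0}]';python3 - <<'E'
from h import *
p,d,W=cloud(); b=boxes(p,W,xr=(.3,.7),yr=(-.3,.45)); show(b)
plan(.3855,.338,.026,9.2)
E
```

```text
clock: 12.42
tcp_pos: [0.6108, -0.1131, 0.1699]
orientation: [3.099, 0.504, 0.008]
contact_force: [0.4, -0.6, -0.2]
grip_width: 0.0851
gripper_force: 0.0
clock: 13.42
tcp_pos: [0.4142, 0.2921, 0.1658]
orientation: [-3.105, -0.477, 0.004]
contact_force: [0.3, 0.3, 0.3]
grip_width: 0.0853
gripper_force: 0.0
px [187. 168.] xy [0.6497 0.2296] ab [104.  59.] yaw 6.1 top 0.0408 rgb [191. 109. 123.]
px [295. 177.] xy [ 0.6067 -0.1147] ab [105.  61.] yaw 17.2 top 0.1056 rgb [91. 91. 89.]
px [233. 175.] xy [0.6299 0.0821] ab [105.  60.] yaw -16.7 top 0.0180 rgb [80. 78. 76.]
px [139. 191.] xy [0.5562 0.3629] ab [134.  52.] yaw 79.8 top 0.1180 rgb [ 98. 102. 100.]
px [209. 225.] xy [0.4632 0.1569] ab [104.  61.] yaw -19.3 top 0.0407 rgb [42. 42. 41.]
px [315. 272.] xy [ 0.3238 -0.1645] ab [112.  46.] yaw -89.9 top 0.0405 rgb [197. 109. 129.]
t 13.47 tcp [0.4098 0.3004 0.1664] toolz [-0.004  0.005 -1.   ] closeaxis yaw -71.98 xaxis yaw 18.02 F [-3.1  6.7  0.8] w 0.0848 g 0 q [-0.43  0.31 -0.38  1.99  0.14  0.86 -2.14]
tool shift mm [-11.2 -42.4 140.7]
turn rz (tool, deg) 8.8 or -171.2
full rotvec tool deg [-0.33  0.13  8.82]
shift in final frame [-17.94725532 -41.00354101 140.42568839]
```

The first stack is good (top 0.1056). The remaining shallow box has been knocked to (0.463, 0.157). I'll carry on with the second deep box.

```bash
python3 -m jog '[{"fingers":0.085,"x":-0.0112,"y":-0.0424,"z":0,"rx":-0.3,"ry":0.1,"rz":0},{"fingers":0.085,"x":0,"y":0,"z":0.03,"rx":0,"ry":0,"rz":8.8},{"fingers":0.085,"x":0,"y":0,"z":0.0,"rx":0,"ry":0,"rz":0},{"fingers":0.085,"x":0,"y":0,"z":0,"rx":0,"ry":0,"rz":0}]';python3 - <<'E'
from h import *
p,d,W=cloud(); b=boxes(p,W,xr=(.3,.7),yr=(-.3,.45)); show(b)
p,d,W=cloud("side"); b=boxes(p,W,xr=(.3,.7),yr=(-.3,.45),zmin=.03,zmax=.07); show(b)
plan(.3855,.338,.026,9.2)
E
```

```text
clock: 13.98
tcp_pos: [0.3925, 0.3273, 0.1368]
orientation: [3.128, 0.24, 0.002]
contact_force: [-0.4, 0.4, -0.3]
grip_width: 0.0851
gripper_force: 0.0
px [187. 168.] xy [0.6495 0.2297] ab [105.  59.] yaw 6.3 top 0.0407 rgb [192.  109.  124.5]
px [295. 177.] xy [ 0.6068 -0.1147] ab [105.  60.] yaw 17.7 top 0.1055 rgb [92. 92. 90.]
px [233. 175.] xy [0.6296 0.0818] ab [105.  60.] yaw -16.6 top 0.0179 rgb [80. 78. 75.]
px [136. 192.] xy [0.5569 0.3614] ab [134.  53.] yaw 81.8 top 0.1178 rgb [100. 104. 102.]
px [209. 225.] xy [0.4622 0.1572] ab [106.  61.] yaw -19.2 top 0.0405 rgb [97. 97. 95.]
px [315. 272.] xy [ 0.3239 -0.1643] ab [113.  45.] yaw 90.0 top 0.0409 rgb [197. 110. 129.]
px [247. 184.] xy [ 0.5833 -0.0988] ab [111.  51.] yaw 49.3 top 0.0646 rgb [74. 69. 65.]
px [347. 203.] xy [ 0.3073 -0.1639] ab [105.  49.] yaw -70.3 top 0.0410 rgb [219.  126.  145.5]
px [150. 241.] xy [0.6489 0.232 ] ab [107.  64.] yaw 8.4 top 0.0409 rgb [218. 125. 144.]
px [240. 255.] xy [0.4597 0.1585] ab [107.  61.] yaw -19.5 top 0.0408 rgb [107.5 103.  101. ]
px [121. 308.] xy [0.5413 0.4024] ab [97. 41.] yaw 53.6 top 0.0644 rgb [70. 67. 63.]
px [211. 324.] xy [0.3859 0.3417] ab [107.  63.] yaw 9.8 top 0.0577 rgb [103.  99.  96.]
t 14.07 tcp [0.3929 0.3277 0.1374] toolz [ 0.003 -0.004 -1.   ] closeaxis yaw -81.29 xaxis yaw 8.71 F [-0.   0.2 -0.3] w 0.0854 g 0 q [-0.53  0.35 -0.35  2.01  0.17  0.81 -2.39]
tool shift mm [ -6.  -11.8 111.4]
turn rz (tool, deg) -0.5 or 179.5
full rotvec tool deg [ 0.23 -0.12 -0.49]
shift in final frame [ -5.70290217 -11.37418753 111.43476017]
```

```bash
python3 -m jog '[{"fingers":0.085,"x":-0.0057,"y":-0.0122,"z":0,"rx":0.2,"ry":-0.1,"rz":-0.6},{"fingers":0.085,"x":0,"y":0,"z":0.02,"rx":0,"ry":0,"rz":0},{"fingers":0.085,"x":0,"y":0,"z":0.0,"rx":0,"ry":0,"rz":0}]';python3 - <<'E'
from h import *
plan(.3857,.3385,.026,9.3)
E
python3 -m jog '[{"fingers":0.085,"x":0,"y":0,"z":0.05,"rx":0,"ry":0,"rz":0},{"fingers":0.085,"x":0,"y":0,"z":0.041,"rx":0,"ry":0,"rz":0},{"fingers":0.085,"x":0,"y":0,"z":0,"rx":0,"ry":0,"rz":0},{"fingers":0.045,"x":0,"y":0,"z":0,"rx":0,"ry":0,"rz":0},{"fingers":0.045,"x":0,"y":0,"z":0,"rx":0,"ry":0,"rz":0},{"fingers":0.045,"x":0,"y":0,"z":0,"rx":0,"ry":0,"rz":0},{"fingers":0.045,"x":0,"y":0,"z":0,"rx":0,"ry":0,"rz":0}]' 60; python3 -m jog '[{"fingers":0.045,"x":0,"y":0,"z":-0.04,"rx":0,"ry":0,"rz":0},{"fingers":0.045,"x":0,"y":0,"z":-0.04,"rx":0,"ry":0,"rz":0},{"fingers":0.045,"x":0,"y":0,"z":-0.04,"rx":0,"ry":0,"rz":0},{"fingers":0.045,"x":0,"y":0,"z":0,"rx":0,"ry":0,"rz":0}]'; python3 - <<'E'
from h import *
plan(.6296,.082,.11,-16.6)
E
```

```text
clock: 14.45
tcp_pos: [0.3837, 0.3391, 0.1161]
orientation: [3.129, 0.256, -0.004]
contact_force: [0.2, -0.0, 0.6]
grip_width: 0.0852
gripper_force: 0.0
t 14.45 tcp [0.3837 0.3391 0.1161] toolz [-0.002 -0.002 -1.   ] closeaxis yaw -80.64 xaxis yaw 9.36 F [ 0.2 -0.   0.6] w 0.0852 g 0 q [-0.56  0.39 -0.35  2.02  0.18  0.76 -2.42]
tool shift mm [ 2.1  0.8 90.1]
turn rz (tool, deg) 0.1 or -179.9
full rotvec tool deg [0.09 0.14 0.06]
shift in final frame [ 1.90836661  0.91136255 90.10153004]
clock: 15.32
tcp_pos: [0.3858, 0.3408, 0.0281]
orientation: [-3.129, -0.254, -0.005]
contact_force: [-1.4, 1.6, 7.1]
grip_width: 0.059
gripper_force: 64.9
clock: 15.82
tcp_pos: [0.3863, 0.3407, 0.1495]
orientation: [-3.128, -0.253, -0.009]
contact_force: [0.5, 0.7, -4.3]
grip_width: 0.0588
gripper_force: 68.4
t 15.82 tcp [0.3863 0.3407 0.1495] toolz [ 0.005  0.004 -1.   ] closeaxis yaw -80.74 xaxis yaw 9.26 F [ 0.5  0.7 -4.3] w 0.0588 g 68 q [-0.54  0.34 -0.37  2.    0.16  0.83 -2.41]
tool shift mm [198.2 294.6  39.8]
turn rz (tool, deg) 25.9 or -154.1
full rotvec tool deg [-0.24 -0.29 25.86]
shift in final frame [307.03933862 178.41404777  39.49548243]
```

```bash
python3 -m jog '[{"fingers":0.045,"x":0.033,"y":0.0491,"z":0,"rx":0,"ry":0,"rz":0},{"fingers":0.045,"x":0.033,"y":0.0491,"z":0,"rx":0,"ry":0,"rz":0},{"fingers":0.045,"x":0.033,"y":0.0491,"z":0,"rx":0,"ry":0,"rz":0},{"fingers":0.045,"x":0.033,"y":0.0491,"z":0,"rx":0,"ry":0,"rz":0},{"fingers":0.045,"x":0.033,"y":0.0491,"z":0,"rx":-0.2,"ry":-0.3,"rz":0},{"fingers":0.045,"x":0.033,"y":0.0491,"z":0,"rx":0,"ry":0,"rz":0}]'; python3 -m jog '[{"fingers":0.045,"x":0,"y":0,"z":0.02,"rx":0,"ry":0,"rz":8.6},{"fingers":0.045,"x":0,"y":0,"z":0.02,"rx":0,"ry":0,"rz":8.6},{"fingers":0.045,"x":0,"y":0,"z":0.02,"rx":0,"ry":0,"rz":8.6},{"fingers":0.045,"x":0,"y":0,"z":0,"rx":0,"ry":0,"rz":0},{"fingers":0.045,"x":0,"y":0,"z":0,"rx":0,"ry":0,"rz":0}]'; python3 - <<'E'
from h import *
plan(.6296,.082,.04,-16.6)
p,d,W=cloud(); b=boxes(p,W,xr=(.4,.7),yr=(-.3,.3)); show(b)
p,d,W=cloud("side"); b=boxes(p,W,xr=(.4,.7),yr=(-.05,.3),zmin=.08,zmax=.2); show(b)
E
```

```text
clock: 16.58
tcp_pos: [0.6277, 0.0786, 0.1445]
orientation: [3.126, 0.254, -0.012]
contact_force: [0.9, 1.6, -3.8]
grip_width: 0.0591
gripper_force: 68.1
clock: 17.2
tcp_pos: [0.6272, 0.0801, 0.0859]
orientation: [3.104, -0.446, -0.007]
contact_force: [-0.4, 0.3, -3.4]
grip_width: 0.0589
gripper_force: 67.9
t 17.20 tcp [0.6272 0.0801 0.0859] toolz [-0.005 -0.005 -1.   ] closeaxis yaw -106.34 xaxis yaw -16.34 F [-0.4  0.3 -3.4] w 0.0589 g 68 q [-0.14  0.57 -0.12  1.77  0.1   0.81 -2.16]
tool shift mm [ 1.9 -2.8 45.9]
turn rz (tool, deg) 0.3 or -179.7
full rotvec tool deg [0.38 0.2  0.26]
shift in final frame [ 1.73817033 -2.52599351 45.93539948]
px [187. 168.] xy [0.6497 0.2301] ab [104.  59.] yaw 6.4 top 0.0410 rgb [189. 107. 122.]
px [295. 177.] xy [ 0.6058 -0.1151] ab [108.  61.] yaw 18.0 top 0.1055 rgb [91. 91. 89.]
px [208. 225.] xy [0.4621 0.1574] ab [106.  61.] yaw -19.1 top 0.0404 rgb [98. 97. 95.]
px [198. 179.] xy [0.6194 0.0833] ab [134.  30.] yaw 69.4 top 0.1878 rgb [39. 34. 30.]
```

```bash
python3 -m jog '[{"fingers":0.045,"x":0.002,"y":-0.0028,"z":0.015,"rx":0.4,"ry":0.2,"rz":0.3},{"fingers":0.045,"x":0,"y":0,"z":0.015,"rx":0,"ry":0,"rz":0},{"fingers":0.045,"x":0,"y":0,"z":0.005,"rx":0,"ry":0,"rz":0},{"fingers":0.045,"x":0,"y":0,"z":0,"rx":0,"ry":0,"rz":0}]';python3 - <<'E'
from h import *
plan(.6296,.082,.04,-16.6)
E
python3 -m jog '[{"fingers":0.045,"x":0,"y":0,"z":0.004,"rx":0,"ry":0,"rz":0},{"fingers":0.045,"x":0,"y":0,"z":0.004,"rx":0,"ry":0,"rz":0},{"fingers":0.045,"x":0,"y":0,"z":0.004,"rx":0,"ry":0,"rz":0},{"fingers":0.045,"x":0,"y":0,"z":0,"rx":0,"ry":0,"rz":0}]';python3 - <<'E'
from h import *
plan(.6296,.082,.04,-16.6)
E
```

```text
clock: 17.8
tcp_pos: [0.6294, 0.082, 0.0499]
orientation: [3.108, -0.459, -0.002]
contact_force: [0.3, -0.4, -3.3]
grip_width: 0.059
gripper_force: 68.1
t 17.80 tcp [0.6294 0.082  0.0499] toolz [-0.001  0.    -1.   ] closeaxis yaw -106.80 xaxis yaw -16.80 F [ 0.3 -0.4 -3.3] w 0.0590 g 68 q [-0.14  0.62 -0.12  1.78  0.1   0.75 -2.18]
tool shift mm [ 0.2 -0.1  9.9]
turn rz (tool, deg) -0.2 or 179.8
full rotvec tool deg [ 0.02  0.07 -0.2 ]
shift in final frame [ 0.19423923 -0.10447713  9.89596979]
clock: 18.3
tcp_pos: [0.6301, 0.0822, 0.0402]
orientation: [-3.107, 0.459, -0.001]
contact_force: [-5.8, -0.6, 7.6]
grip_width: 0.0592
gripper_force: 69.4
t 18.30 tcp [0.6301 0.0822 0.0402] toolz [ 0.001  0.    -1.   ] closeaxis yaw -106.81 xaxis yaw -16.81 F [-5.8 -0.6  7.6] w 0.0592 g 69 q [-0.14  0.64 -0.12  1.78  0.1   0.73 -2.18]
tool shift mm [-0.4  0.3  0.2]
turn rz (tool, deg) -0.2 or 179.8
full rotvec tool deg [-0.03 -0.03 -0.21]
shift in final frame [-0.42893383  0.28905069  0.19685048]
```

```bash
python3 -m jog '[{"fingers":0.085,"x":0,"y":0,"z":0,"rx":0,"ry":0,"rz":0},{"fingers":0.085,"x":0,"y":0,"z":0,"rx":0,"ry":0,"rz":0},{"fingers":0.085,"x":0,"y":0,"z":0,"rx":0,"ry":0,"rz":0},{"fingers":0.085,"x":0,"y":0,"z":-0.05,"rx":0,"ry":0,"rz":0},{"fingers":0.085,"x":0,"y":0,"z":-0.05,"rx":0,"ry":0,"rz":0}]'; python3 -m jog '[{"fingers":0.085,"x":-0.0456,"y":-0.0058,"z":0,"rx":0,"ry":0,"rz":0},{"fingers":0.085,"x":-0.0456,"y":-0.0058,"z":0,"rx":0,"ry":0,"rz":0},{"fingers":0.085,"x":-0.0456,"y":-0.0058,"z":0,"rx":0,"ry":0,"rz":0},{"fingers":0.085,"x":-0.0456,"y":-0.0058,"z":0,"rx":0,"ry":0,"rz":2.4},{"fingers":0.085,"x":0,"y":0,"z":0,"rx":0,"ry":0,"rz":0},{"fingers":0.085,"x":0,"y":0,"z":0,"rx":0,"ry":0,"rz":0}]';python3 - <<'E'
from h import *
p,d,W=cloud(); b=boxes(p,W,xr=(.38,.68),yr=(-.3,.3)); show(b)
p,d,W=cloud("side"); b=boxes(p,W,xr=(.38,.55),yr=(.05,.3),zmin=.03,zmax=.045); show(b)
plan(.4622,.1572,.011,-19.2)
E
```

```text
clock: 18.92
tcp_pos: [0.6295, 0.082, 0.1393]
orientation: [3.108, -0.459, -0.002]
contact_force: [0.1, 0.3, -0.0]
grip_width: 0.0847
gripper_force: 0.0
clock: 19.68
tcp_pos: [0.4629, 0.1569, 0.1391]
orientation: [-3.097, 0.524, -0.002]
contact_force: [0.7, 0.6, 1.5]
grip_width: 0.0851
gripper_force: 0.0
px [233. 173.] xy [0.6304 0.0801] ab [105.  60.] yaw -17.0 top 0.0706 rgb [95. 93. 90.]
px [295. 177.] xy [ 0.6064 -0.1147] ab [105.  60.] yaw 18.1 top 0.1058 rgb [91. 90. 88.]
px [186. 165.] xy [0.6511 0.2295] ab [62. 57.] yaw 6.4 top 0.0407 rgb [188.  108.  121.5]
px [235. 253.] xy [0.4621 0.1582] ab [107.  62.] yaw -19.7 top 0.0408 rgb [94. 88. 84.]
t 19.77 tcp [0.4633 0.1565 0.1389] toolz [ 0.001  0.001 -1.   ] closeaxis yaw -109.29 xaxis yaw -19.29 F [-0.8 -0.2  0. ] w 0.0849 g 0 q [-0.3   0.3  -0.18  2.07  0.07  0.78 -2.43]
tool shift mm [ -1.4  -0.2 127.9]
turn rz (tool, deg) -0.1 or 179.9
full rotvec tool deg [-0.05 -0.06 -0.09]
shift in final frame [ -1.26866033  -0.29863874 127.91265189]
```

```bash
python3 -m jog '[{"fingers":0.085,"x":-0.0012,"y":-0.0003,"z":0.05,"rx":0,"ry":0,"rz":0},{"fingers":0.085,"x":0,"y":0,"z":0.05,"rx":0,"ry":0,"rz":0},{"fingers":0.085,"x":0,"y":0,"z":0.027,"rx":0,"ry":0,"rz":0},{"fingers":0.085,"x":0,"y":0,"z":0,"rx":0,"ry":0,"rz":0},{"fingers":0.045,"x":0,"y":0,"z":0,"rx":0,"ry":0,"rz":0},{"fingers":0.045,"x":0,"y":0,"z":0,"rx":0,"ry":0,"rz":0},{"fingers":0.045,"x":0,"y":0,"z":0,"rx":0,"ry":0,"rz":0},{"fingers":0.045,"x":0,"y":0,"z":0,"rx":0,"ry":0,"rz":0}]' 60; python3 -m jog '[{"fingers":0.045,"x":0,"y":0,"z":-0.04,"rx":0,"ry":0,"rz":0},{"fingers":0.045,"x":0,"y":0,"z":-0.05,"rx":0,"ry":0,"rz":0},{"fingers":0.045,"x":0,"y":0,"z":-0.05,"rx":0,"ry":0,"rz":0},{"fingers":0.045,"x":0,"y":0,"z":0,"rx":0,"ry":0,"rz":0}]'; python3 - <<'E'
from h import *
plan(.63,.0818,.11,-16.8)
E
```

```text
clock: 20.78
tcp_pos: [0.4625, 0.1581, 0.0134]
orientation: [-3.095, 0.525, -0.005]
contact_force: [-0.4, -1.3, 7.1]
grip_width: 0.0591
gripper_force: 65.7
clock: 21.28
tcp_pos: [0.4635, 0.1587, 0.1559]
orientation: [-3.092, 0.524, -0.012]
contact_force: [0.4, -0.7, -2.8]
grip_width: 0.0589
gripper_force: 67.9
t 21.27 tcp [0.4635 0.1587 0.1559] toolz [ 0.008  0.004 -1.   ] closeaxis yaw -109.24 xaxis yaw -19.24 F [ 0.4 -0.7 -2.8] w 0.0589 g 68 q [-0.3   0.27 -0.19  2.06  0.07  0.81 -2.43]
tool shift mm [182.2  18.   47. ]
turn rz (tool, deg) -2.4 or 177.6
full rotvec tool deg [-0.35 -0.39 -2.44]
shift in final frame [181.63541486  25.48211877  45.90176826]
```

```bash
python3 -m jog '[{"fingers":0.045,"x":0.0455,"y":0.0045,"z":0,"rx":0,"ry":0,"rz":0},{"fingers":0.045,"x":0.0455,"y":0.0045,"z":0,"rx":0,"ry":0,"rz":0},{"fingers":0.045,"x":0.0455,"y":0.0045,"z":0,"rx":0,"ry":0,"rz":0},{"fingers":0.045,"x":0.0455,"y":0.0045,"z":0,"rx":-0.3,"ry":-0.4,"rz":-2.4},{"fingers":0.045,"x":0,"y":0,"z":0.04,"rx":0,"ry":0,"rz":0},{"fingers":0.045,"x":0,"y":0,"z":0.01,"rx":0,"ry":0,"rz":0},{"fingers":0.045,"x":0,"y":0,"z":0,"rx":0,"ry":0,"rz":0},{"fingers":0.045,"x":0,"y":0,"z":0,"rx":0,"ry":0,"rz":0}]';python3 - <<'E'
from h import *
plan(.63,.0818,.0785,-16.8)
E
```

```text
clock: 22.28
tcp_pos: [0.6268, 0.0814, 0.1029]
orientation: [3.105, -0.458, -0.01]
contact_force: [-0.4, 0.2, -4.0]
grip_width: 0.0588
gripper_force: 67.5
t 22.27 tcp [0.6268 0.0814 0.1029] toolz [-0.007 -0.002 -1.   ] closeaxis yaw -106.76 xaxis yaw -16.76 F [-0.4  0.2 -4. ] w 0.0588 g 67 q [-0.14  0.55 -0.12  1.76  0.09  0.84 -2.16]
tool shift mm [ 3.1 -1.4 24.4]
turn rz (tool, deg) 0.0 or -180.0
full rotvec tool deg [0.22 0.33 0.04]
shift in final frame [ 2.91765235 -1.33870185 24.40703726]
```

```bash
python3 -m jog '[{"fingers":0.045,"x":0.0028,"y":-0.0013,"z":0.008,"rx":0.2,"ry":0.3,"rz":0},{"fingers":0.045,"x":0,"y":0,"z":0.006,"rx":0,"ry":0,"rz":0},{"fingers":0.045,"x":0,"y":0,"z":0.004,"rx":0,"ry":0,"rz":0},{"fingers":0.045,"x":0,"y":0,"z":0.003,"rx":0,"ry":0,"rz":0},{"fingers":0.045,"x":0,"y":0,"z":0.003,"rx":0,"ry":0,"rz":0},{"fingers":0.045,"x":0,"y":0,"z":0.001,"rx":0,"ry":0,"rz":0},{"fingers":0.045,"x":0,"y":0,"z":0,"rx":0,"ry":0,"rz":0}]';python3 - <<'E'
from h import *
plan(.63,.0818,.0785,-16.8)
E
```

```text
clock: 23.15
tcp_pos: [0.6295, 0.0811, 0.0785]
orientation: [3.107, -0.459, -0.002]
contact_force: [-5.3, -1.0, 10.0]
grip_width: 0.0593
gripper_force: 69.3
t 23.15 tcp [0.6295 0.0811 0.0785] toolz [-0.002 -0.001 -1.   ] closeaxis yaw -106.82 xaxis yaw -16.82 F [-5.3 -1.  10. ] w 0.0593 g 69 q [-0.14  0.59 -0.12  1.77  0.09  0.8  -2.17]
tool shift mm [ 0.3 -0.8  0. ]
turn rz (tool, deg) -0.0 or 180.0
full rotvec tool deg [ 0.06  0.08 -0.02]
shift in final frame [ 0.25644532 -0.78242792  0.00367064]
```

```bash
python3 -m jog '[{"fingers":0.085,"x":0,"y":0,"z":0,"rx":0,"ry":0,"rz":0},{"fingers":0.085,"x":0,"y":0,"z":0,"rx":0,"ry":0,"rz":0},{"fingers":0.085,"x":0,"y":0,"z":0,"rx":0,"ry":0,"rz":0},{"fingers":0.085,"x":0,"y":0,"z":-0.05,"rx":0,"ry":0,"rz":0},{"fingers":0.085,"x":0,"y":0,"z":-0.05,"rx":0,"ry":0,"rz":0},{"fingers":0,"x":0,"y":0,"z":0,"rx":0,"ry":0,"rz":0}]'; python3 - <<'E'
from h import *
p,d,W=cloud(); b=boxes(p,W,xr=(.35,.68),yr=(-.3,.3)); show(b)
m=(W[...,2]>.06)&(W[...,2]<.125)&(abs(W[...,0]-.555)<.09)&(W[...,1]>.26)&(W[...,1]<.47)
ys,xs=np.nonzero(m)
P=W[m]
for y0 in np.arange(.28,.44,.008):
    s=P[abs(P[:,1]-y0)<.004]
    if len(s): print("y %.3f n %d x %.3f..%.3f z %.3f..%.3f"%(y0,len(s),s[:,0].min(),s[:,0].max(),s[:,2].min(),s[:,2].max()))
for c in("top","side"):
    if c=="side": r.grab_frame(c)
    for n in("tally_pad","tally"):print(c,n,[(np.round(f["xyz"],3),round(f["score"],2)) for f in r.landmark_of(n,c)[:2]])
pb=cv2.cvtColor(p,cv2.COLOR_RGB2BGR); cv2.imwrite("pics/t2.png",cv2.resize(pb[150:235,100:360],None,fx=3,fy=3,interpolation=cv2.INTER_CUBIC))
state()
E
```

```text
clock: 23.9
tcp_pos: [0.6327, 0.0817, 0.1815]
orientation: [-3.106, 0.46, -0.01]
contact_force: [-0.8, 0.8, 0.7]
grip_width: 0.0691
gripper_force: 0.0
px [295. 177.] xy [ 0.6071 -0.1147] ab [105.  61.] yaw 17.9 top 0.1057 rgb [91. 90. 89.]
px [188. 171.] xy [0.64   0.2285] ab [85. 59.] yaw 6.4 top 0.0410 rgb [190. 108. 123.]
y 0.296 n 24 x 0.533..0.560 z 0.105..0.117
y 0.304 n 28 x 0.533..0.565 z 0.103..0.118
y 0.312 n 24 x 0.537..0.565 z 0.102..0.113
y 0.320 n 16 x 0.536..0.565 z 0.101..0.110
y 0.328 n 10 x 0.547..0.557 z 0.100..0.103
y 0.336 n 11 x 0.548..0.572 z 0.061..0.100
y 0.344 n 106 x 0.530..0.578 z 0.060..0.124
y 0.352 n 54 x 0.528..0.581 z 0.063..0.123
y 0.360 n 54 x 0.529..0.581 z 0.060..0.124
y 0.368 n 49 x 0.530..0.580 z 0.074..0.123
y 0.376 n 64 x 0.531..0.596 z 0.070..0.123
y 0.384 n 51 x 0.533..0.595 z 0.062..0.122
y 0.392 n 54 x 0.534..0.583 z 0.071..0.123
y 0.400 n 51 x 0.534..0.587 z 0.067..0.121
y 0.408 n 54 x 0.536..0.587 z 0.063..0.124
y 0.416 n 50 x 0.536..0.587 z 0.061..0.125
y 0.424 n 48 x 0.538..0.587 z 0.066..0.123
y 0.432 n 7 x 0.539..0.569 z 0.080..0.119
top tally_pad [(array([0.549, 0.308, 0.113]), 0.6)]
top tally [(array([ 0.559,  0.389, -0.001]), 0.86)]
side tally_pad [(array([0.549, 0.308, 0.106]), 0.56)]
side tally [(array([ 0.556,  0.388, -0.001]), 0.6), (array([ 0.61 , -0.115,  0.014]), 0.45)]
t 24.20 tcp [0.6287 0.0809 0.1751] toolz [-0.005 -0.001 -1.   ] closeaxis yaw -106.81 xaxis yaw -16.81 F [-0.3  0.2 -0.4] w 0.0235 g 0 q [-0.13  0.47 -0.13  1.7   0.07  0.98 -2.15]
```

View pics/t2.png

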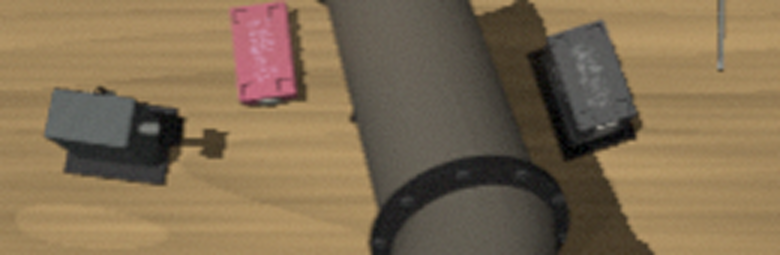

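The right stack still stands. The counter's pad is at crop (213,142), which is about (0.549, 0.308, 0.111). I'll go above it with the fingers shut.

```bash
python3 -m jog '[{"fingers":0,"x":-0.0352,"y":-0.0465,"z":0,"rx":0,"ry":0,"rz":0},{"fingers":0,"x":-0.0352,"y":-0.0465,"z":0,"rx":0,"ry":0,"rz":0},{"fingers":0,"x":-0.0352,"y":-0.0465,"z":0,"rx":0,"ry":0,"rz":0},{"fingers":0,"x":-0.0352,"y":-0.0465,"z":0,"rx":0,"ry":0,"rz":0},{"fingers":0,"x":0,"y":0,"z":0,"rx":0,"ry":0,"rz":-8},{"fingers":0,"x":0,"y":0,"z":0,"rx":0,"ry":0,"rz":-8},{"fingers":0,"x":0,"y":0,"z":0,"rx":0,"ry":0,"rz":-8},{"fingers":0,"x":0,"y":0,"z":0,"rx":0,"ry":0,"rz":0}]'; python3 - <<'E'
from h import *
p,d,W=cloud(); b=boxes(p,W,xr=(.3,.68),yr=(-.3,.3)); show(b)
plan(.548,.3,.125,7)
E
```

```text
clock: 25.2
tcp_pos: [0.5483, 0.2996, 0.1757]
orientation: [3.135, 0.195, -0.006]
contact_force: [0.4, -0.7, 0.0]
grip_width: -0.0
gripper_force: 0.0
px [233. 171.] xy [0.6289 0.0796] ab [105.  60.] yaw -17.2 top 0.1053 rgb [97.  95.  91.5]
px [295. 177.] xy [ 0.6065 -0.1151] ab [104.  61.] yaw 17.2 top 0.1057 rgb [92. 92. 90.]
px [188. 171.] xy [0.6404 0.228 ] ab [85. 58.] yaw 6.8 top 0.0407 rgb [190. 107. 123.]
px [315. 272.] xy [ 0.3239 -0.1644] ab [113.  45.] yaw 90.0 top 0.0408 rgb [197. 108. 129.]
t 25.25 tcp [0.5484 0.2996 0.1758] toolz [-0.003 -0.001 -1.   ] closeaxis yaw -82.99 xaxis yaw 7.01 F [-0.7 -0.5 -0.6] w -0.0001 g 0 q [-0.39  0.47 -0.28  1.72  0.15  0.98 -2.17]
tool shift mm [-0.1 -0.5 50.9]
turn rz (tool, deg) 0.0 or -180.0
full rotvec tool deg [0.04 0.2  0.01]
shift in final frame [-0.32701255 -0.48110353 50.849731  ]
```

Both stacks are good (tops 0.105). Now the first press, lowered gradually while I watch the force.

```bash
python3 -m jog '[{"fingers":0,"x":0,"y":0,"z":0.04,"rx":0,"ry":0,"rz":0},{"fingers":0,"x":0,"y":0,"z":0.02,"rx":0,"ry":0,"rz":0},{"fingers":0,"x":0,"y":0,"z":0,"rx":0,"ry":0,"rz":0}]'; for i in 1; do python3 -m jog '[{"fingers":0,"x":0,"y":0,"z":0.02,"rx":0,"ry":0,"rz":0},{"fingers":0,"x":0,"y":0,"z":0.02,"rx":0,"ry":0,"rz":0},{"fingers":0,"x":0,"y":0,"z":0,"rx":0,"ry":0,"rz":0}]'; done; python3 -m jog '[{"fingers":0,"x":0,"y":0,"z":0.01,"rx":0,"ry":0,"rz":0},{"fingers":0,"x":0,"y":0,"z":0.005,"rx":0,"ry":0,"rz":0},{"fingers":0,"x":0,"y":0,"z":0,"rx":0,"ry":0,"rz":0}]'; python3 - <<'E'
from h import *
state()
E
python3 -m jog '[{"fingers":0,"x":0,"y":0,"z":0.005,"rx":0,"ry":0,"rz":0},{"fingers":0,"x":0,"y":0,"z":0,"rx":0,"ry":0,"rz":0}]'; 
```

```text
clock: 25.62
tcp_pos: [0.5476, 0.2994, 0.1152]
orientation: [3.134, 0.195, -0.008]
contact_force: [0.1, 0.7, 0.1]
grip_width: -0.0001
gripper_force: 0.0
clock: 26.0
tcp_pos: [0.5487, 0.2992, 0.0758]
orientation: [3.134, 0.196, -0.004]
contact_force: [0.5, -3.5, 4.9]
grip_width: 0.0002
gripper_force: 2.2
clock: 26.38
tcp_pos: [0.5491, 0.3005, 0.0624]
orientation: [-3.135, -0.197, 0.001]
contact_force: [0.8, -1.5, 5.2]
grip_width: -0.0002
gripper_force: 2.5
t 26.38 tcp [0.5491 0.3005 0.0624] toolz [-0.001  0.    -1.   ] closeaxis yaw -82.82 xaxis yaw 7.18 F [ 0.8 -1.5  5.2] w -0.0002 g 3 q [-0.42  0.61 -0.25  1.79  0.2   0.77 -2.21]
clock: 26.62
tcp_pos: [0.5492, 0.3012, 0.0578]
orientation: [-3.134, -0.197, -0.0]
contact_force: [0.9, 0.4, 6.3]
grip_width: -0.0001
gripper_force: 2.7
```

```bash
for i in 1; do python3 -m jog '[{"fingers":0,"x":0,"y":0,"z":0.004,"rx":0,"ry":0,"rz":0},{"fingers":0,"x":0,"y":0,"z":0,"rx":0,"ry":0,"rz":0}]';  python3 -m jog '[{"fingers":0,"x":0,"y":0,"z":0.003,"rx":0,"ry":0,"rz":0},{"fingers":0,"x":0,"y":0,"z":0,"rx":0,"ry":0,"rz":0}]'; done | grep -E "tcp|contact"
```

```text
tcp_pos: [0.5492, 0.3018, 0.054]
contact_force: [1.5, 0.8, 5.8]
tcp_pos: [0.5492, 0.3003, 0.0511]
contact_force: [0.5, -2.2, 8.2]
```

```bash
(python3 -m jog '[{"fingers":0,"x":0,"y":0,"z":0.002,"rx":0,"ry":0,"rz":0},{"fingers":0,"x":0,"y":0,"z":0,"rx":0,"ry":0,"rz":0}]'; python3 -m jog '[{"fingers":0,"x":0,"y":0,"z":0.002,"rx":0,"ry":0,"rz":0},{"fingers":0,"x":0,"y":0,"z":0,"rx":0,"ry":0,"rz":0}]') | grep -E "tcp|contact"; python3 - <<'E'
from h import *
p,d,W=cloud("side"); b=cv2.cvtColor(p,cv2.COLOR_RGB2BGR)
cv2.imwrite("pics/press.png",cv2.resize(b[180:350,60:230],None,fx=3.4,fy=3.4,interpolation=cv2.INTER_CUBIC))
E
```

```text
tcp_pos: [0.5496, 0.2992, 0.0494]
contact_force: [0.5, -4.4, 10.1]
tcp_pos: [0.5498, 0.299, 0.0489]
contact_force: [-4.5, -8.3, 23.3]
```

View pics/press.png

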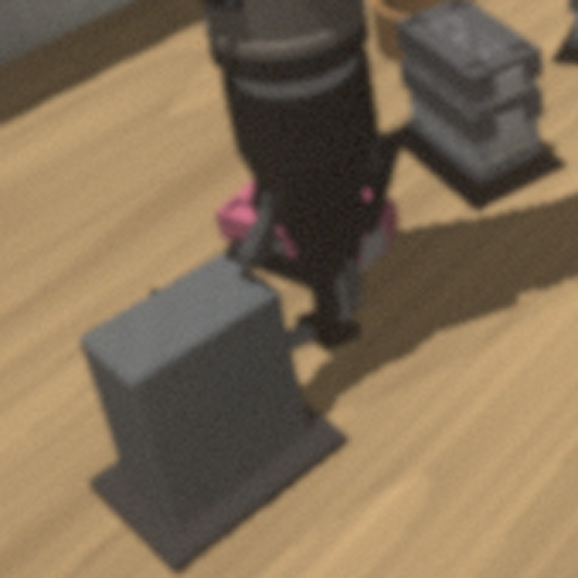

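At the bottom, 23 N with a lateral part of 0.36 matches the 20° slope of the lever at its stop, so this was a full press. Next: release, and check that the lever comes back before the next press.

```bash
(python3 -m jog '[{"fingers":0,"x":0,"y":0,"z":-0.04,"rx":0,"ry":0,"rz":0},{"fingers":0,"x":0,"y":0,"z":-0.04,"rx":0,"ry":0,"rz":0},{"fingers":0,"x":0,"y":0,"z":0,"rx":0,"ry":0,"rz":0},{"fingers":0,"x":0,"y":0,"z":0,"rx":0,"ry":0,"rz":0}]'; python3 - <<'E'
from h import *
state()
p,d,W=cloud("side")
print("lever pad side:",[(np.round(f["xyz"],3),round(f["score"],2)) for f in r.landmark_of("tally_pad","side")[:2]])
E
python3 -m jog '[{"fingers":0,"x":0,"y":0,"z":0.03,"rx":0,"ry":0,"rz":0},{"fingers":0,"x":0,"y":0,"z":0.03,"rx":0,"ry":0,"rz":0},{"fingers":0,"x":0,"y":0,"z":0.01,"rx":0,"ry":0,"rz":0},{"fingers":0,"x":0,"y":0,"z":0.006,"rx":0,"ry":0,"rz":0},{"fingers":0,"x":0,"y":0,"z":0.004,"rx":0,"ry":0,"rz":0},{"fingers":0,"x":0,"y":0,"z":0,"rx":0,"ry":0,"rz":0},{"fingers":0,"x":0,"y":0,"z":0,"rx":0,"ry":0,"rz":0}]')
```

```text
clock: 28.18
tcp_pos: [0.5477, 0.2998, 0.1252]
orientation: [3.135, 0.198, -0.005]
contact_force: [0.1, 0.5, -0.1]
grip_width: -0.0
gripper_force: 0.0
t 28.18 tcp [0.5477 0.2998 0.1252] toolz [-0.003 -0.001 -1.   ] closeaxis yaw -82.79 xaxis yaw 7.21 F [ 0.1  0.5 -0.1] w -0.0000 g 0 q [-0.4   0.52 -0.27  1.76  0.17  0.89 -2.19]
lever pad side: [(array([0.549, 0.308, 0.11 ]), 0.6)]
clock: 29.15
tcp_pos: [0.5495, 0.2978, 0.048]
orientation: [3.133, 0.193, -0.002]
contact_force: [-4.4, -8.8, 20.2]
grip_width: -0.0002
gripper_force: 8.5
```

Press 2 reached the stop with the same signature. Release, then press 3.

```bash
(python3 -m jog '[{"fingers":0,"x":0,"y":0,"z":-0.04,"rx":0,"ry":0,"rz":0},{"fingers":0,"x":0,"y":0,"z":-0.04,"rx":0,"ry":0,"rz":0},{"fingers":0,"x":0,"y":0,"z":0,"rx":0,"ry":0,"rz":0},{"fingers":0,"x":0,"y":0,"z":0,"rx":0,"ry":0,"rz":0},{"fingers":0,"x":0,"y":0,"z":0,"rx":0,"ry":0,"rz":0}]'; 
python3 -m jog '[{"fingers":0,"x":0,"y":0,"z":0.03,"rx":0,"ry":0,"rz":0},{"fingers":0,"x":0,"y":0,"z":0.03,"rx":0,"ry":0,"rz":0},{"fingers":0,"x":0,"y":0,"z":0.01,"rx":0,"ry":0,"rz":0},{"fingers":0,"x":0,"y":0,"z":0.006,"rx":0,"ry":0,"rz":0},{"fingers":0,"x":0,"y":0,"z":0.004,"rx":0,"ry":0,"rz":0},{"fingers":0,"x":0,"y":0,"z":0,"rx":0,"ry":0,"rz":0},{"fingers":0,"x":0,"y":0,"z":0,"rx":0,"ry":0,"rz":0}]')|grep -E "tcp|contact"
```

```text
tcp_pos: [0.5475, 0.2992, 0.1242]
contact_force: [0.1, 0.2, -0.3]
tcp_pos: [0.5495, 0.2979, 0.048]
contact_force: [-3.6, -8.8, 21.2]
```

```bash
(python3 -m jog '[{"fingers":0,"x":0,"y":0,"z":-0.04,"rx":0,"ry":0,"rz":0},{"fingers":0,"x":0,"y":0,"z":-0.04,"rx":0,"ry":0,"rz":0},{"fingers":0,"x":0,"y":0,"z":0,"rx":0,"ry":0,"rz":0},{"fingers":0,"x":0,"y":0,"z":0,"rx":0,"ry":0,"rz":0},{"fingers":0,"x":0,"y":0,"z":0,"rx":0,"ry":0,"rz":0}]'; 
python3 -m jog '[{"fingers":0,"x":0,"y":0,"z":0.03,"rx":0,"ry":0,"rz":0},{"fingers":0,"x":0,"y":0,"z":0.03,"rx":0,"ry":0,"rz":0},{"fingers":0,"x":0,"y":0,"z":0.01,"rx":0,"ry":0,"rz":0},{"fingers":0,"x":0,"y":0,"z":0.006,"rx":0,"ry":0,"rz":0},{"fingers":0,"x":0,"y":0,"z":0.004,"rx":0,"ry":0,"rz":0},{"fingers":0,"x":0,"y":0,"z":0,"rx":0,"ry":0,"rz":0},{"fingers":0,"x":0,"y":0,"z":0,"rx":0,"ry":0,"rz":0}]')|grep -E "tcp|contact"
```

```text
tcp_pos: [0.5476, 0.2992, 0.1242]
contact_force: [0.5, -0.4, 0.1]
tcp_pos: [0.5496, 0.2979, 0.048]
contact_force: [-3.5, -7.9, 20.3]
```

```bash
python3 -m jog '[{"fingers":0,"x":0,"y":0,"z":-0.05,"rx":0,"ry":0,"rz":0},{"fingers":0,"x":0,"y":0,"z":-0.05,"rx":0,"ry":0,"rz":0},{"fingers":0,"x":0,"y":0,"z":-0.05,"rx":0,"ry":0,"rz":0},{"fingers":0,"x":-0.06,"y":0,"z":0,"rx":0,"ry":0,"rz":0},{"fingers":0,"x":-0.06,"y":0,"z":0,"rx":0,"ry":0,"rz":0},{"fingers":0,"x":0,"y":0,"z":0,"rx":0,"ry":0,"rz":0}]'|grep -E "tcp|contact"; python3 - <<'E'
from h import *
p,d,W=cloud(); b=boxes(p,W,xr=(.1,.95),yr=(-.6,.6)); show(b)
cv2.imwrite("pics/end.png",cv2.cvtColor(p,cv2.COLOR_RGB2BGR))
p,d,W=cloud("side"); print("pad",[(np.round(f["xyz"],3),round(f["score"],2)) for f in r.landmark_of("tally_pad","side")[:2]])
cv2.imwrite("pics/end_s.png",cv2.cvtColor(p,cv2.COLOR_RGB2BGR))
E
```

```text
tcp_pos: [0.4243, 0.2838, 0.1953]
contact_force: [-0.3, -0.2, 0.5]
px [340. 134.] xy [ 0.7777 -0.2717] ab [119.  23.] yaw -2.4 top 0.0251 rgb [149.  23.  19.]
px [266. 131.] xy [ 0.7723 -0.0242] ab [88. 85.] yaw -0.5 top 0.0485 rgb [147. 111.  71.]
px [233. 170.] xy [0.6292 0.0794] ab [105.  60.] yaw -16.6 top 0.1058 rgb [97. 95. 91.]
px [187. 168.] xy [0.6502 0.2303] ab [104.  59.] yaw 7.0 top 0.0407 rgb [190. 108. 123.]
px [295. 177.] xy [ 0.6067 -0.1149] ab [105.  60.] yaw 17.8 top 0.1056 rgb [91. 91. 89.]
px [144. 191.] xy [0.5582 0.358 ] ab [129.  48.] yaw 69.6 top 0.1177 rgb [ 97. 102. 100.]
px [397. 260.] xy [ 0.351 -0.42 ] ab [84. 79.] yaw -76.4 top 0.0828 rgb [155. 129.  89.]
px [313. 277.] xy [ 0.3028 -0.1659] ab [105.  60.] yaw -69.7 top 0.0404 rgb [196. 109. 129.]
px [258. 342.] xy [0.1093 0.0016] ab [85. 15.] yaw -90.0 top 0.0140 rgb [126.5 121.  107. ]
pad [(array([ 0.604, -0.111,  0.061]), 0.65), (array([0.551, 0.308, 0.109]), 0.53)]
```

View pics/end.png

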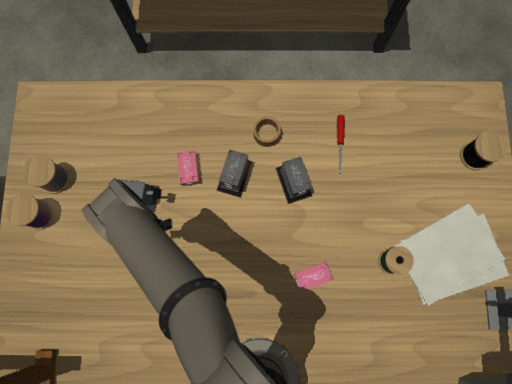

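View pics/end_s.png

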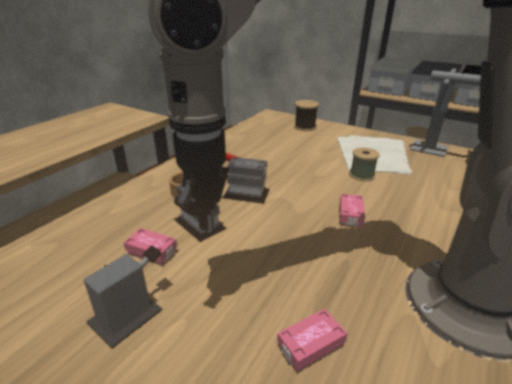

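The top view shows both stacks standing at (233,170) and (295,177), and no grey box is left loose. The spool, tape roll and screwdriver haven't moved. In the side view the lever is back up at (150,255).

```bash
python3 -c "
from bench import r
print(r.hand_in())"
```

```text
the job is handed in; nothing more can be done
None
```

I handed the job in with all four boxes seated, one deep and one shallow on each base. I pressed the counter lever fully four times and it sprang back, and the bystanders weren't moved. The dial faces away from both cameras, so that count rests on the press forces rather than a reading, and the hand-in gave no verdict.

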